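# Refill the spring-loaded heel magazine

## Task

Fill the tilted heel magazine with the three matching boot heels: one at a time, press each fully down past both spring lips so that the lips snap back over it, square end to the rear plate. Leave the bigger and the smaller odd heel and everything else on the bench where they are.

Things in the scene. Friction and masses are not known exactly. Their poses are not given: they have to be found in the camera images.
- heel_1: One of three matching rubber boot heels: grey-brown flat D-shaped block 84 long x 58 wide x 25 thick (mm), 0.08 to 0.15 kg, flat on the bench. Origin: centre of its underside; z up. Square end at x = +42, round end (half circle, radius 29) at x = -42; the sides at y = +-29 are parallel from x = -13 to +42. Balance point near x = +3.
- heel_2: Identical to heel_1 (same size, frame and mass). Lies flat on the bench with heel_3 on top of it.
- heel_3: Identical to heel_1 (same size, frame and mass). Lies flat on top of heel_2, a little askew, its underside 25 mm above the bench.
- magazine: Aluminium channel 140 mm deep on a green stand, mouth up and leaning 0.55 rad (31.5 deg) to the robot's side. Origin: middle of the mouth, level with the lips' undersides, 170 mm above the bench. z out of the mouth along the channel (push along -z); x to the rear plate (higher side); y level. Heels go in with axes parallel to these: square end to the rear plate; the other way round they jam.
- mag_seat (a point): Where the top heel's origin comes to rest when loaded, 25 mm below the magazine's origin (axes as the magazine; heels below it at 50 and 75). The lips spring back over a heel once its origin is lower than this: push 2 to 4 mm past it, then let go, and the follower lifts it against the lips. Play in the channel about 1.5 to 2 mm all round.
- mag_leadin (a point): Middle of the top of the flared lead-in, 24 mm above the magazine's origin (axes as the magazine). Below it, from z = +24 to +14, flanges and rods flare in by about 4 mm; the lips' slanted faces begin at z = +17, and their tips overhang each end of a heel by 5 mm. Lips stand only at the front and rear ends; their black housings end at x = -71 and +74, z = +6.
- mag_side (a point): Middle of the open left side of the mouth, at x = -1, y = +32.5 in the magazine (same axes); the right side is alike. For the fingers the sides are open between x = -32 and +26, down to 65 mm below the mouth; behind that stand flanges (y = +-30.5 to +-34.5, x = 26 to 48), in front two 8 mm rods at x = -37, y = +-24.
- follower (a joint): Spring-loaded follower plate in the magazine: travel along the channel in m, 0 = up (its face 3 mm below the lips, as when empty), growing as it is pushed down, end stop at 0.108; about 0.022 with one heel, 0.047 with two, 0.072 with three. Spring force 4 N at 0, rising 0.06 N per mm. Passing a heel through takes about 6 to 14 N in all.
- lip_front (a joint): Front retaining lip (round-end side): 0 = sprung in, grows in m as it is pushed outwards (along the magazine's -x), 0.008 at most; spring force 1 N at 0, rising 0.25 N per mm.
- lip_rear (a joint): Rear retaining lip (square-end side): 0 = sprung in, grows in m as it is pushed outwards (along the magazine's +x), 0.008 at most; same spring.
- heel_big: Bystander: heel block of the next size up, 98 x 68 x 25 mm, same shape, material and frame as the others; does not fit. Flat on the bench.
- heel_small: Bystander: heel block of a smaller size, 70 x 48 x 25 mm, same shape, material and frame. Flat on the bench.
- cement_jar: Bystander: dark cement jar, 68 mm across, 87 mm high, a brush handle sticking out of it to 180 mm. Origin at the centre of its underside.
- bottle: Bystander: metal solvent bottle with a blue cap, 64 mm across, 190 mm high. Origin at the centre of its underside.
- bowl: Bystander: green mixing bowl, 140 mm across, 60 mm high. Origin at the centre of its underside.
- hammer: Bystander: hammer, 260 mm long, lying along its x axis on the left. Origin at its middle, on the bench.
- boot: Bystander: brown hiking boot, 270 long x 88 wide x 166 high (mm), standing at the far left. Origin at the centre of its sole, toe towards its -x.

How it is judged:
By the outcome, as a careful person would: the job done as asked, in the order asked, and still so for the second after the job is handed in, with the robot touching nothing.
It also fails if it takes over 72 s, if anything falls off the work surface, if the arm or the gripper's body presses on something with over 40 N, if the wrist force passes 120 N, or if a joint passes its speed limit or range.

## Robot

A 7-joint arm with a two-finger parallel gripper is mounted at the origin on the work surface. World frame = base frame: x ahead of the robot, y to its left, z up, the work surface at z = 0. Lengths are in m, angles in rad, forces in N, time in s.
With the tool pointing down it reaches from about 0.425 to 0.875 m from the base axis. Payload 4.7 kg.
Tool frame: the origin (TCP) lies on the centre line of the jaws, within the pads' length; the fingertips stand 22 mm ahead of it and the grasp point (between the pads) lies 3 mm ahead of it; z points along the fingers, y is the direction in which the jaws open and shut (so a half turn about z gives the same grasp; the last joint's range is limited). The gripper opens to 85 mm and grips with 20 to 120 N. Pads are 22 mm wide; open, the fingers measure 114 mm over their backs; the gripper's body (76 mm by 85 mm) begins 54 mm behind the grasp point. The pads swing forward as they close: fully open they stand 13 mm farther back than shut.
Start: joints at [1.174, 0.321, -0.07, 1.45, 0.023, 1.371, -0.057], TCP at [0.26, -0.596, 0.253] pointing down, gripper open.
Joint ranges: [-2.86, 2.86], [-0.3, 2.09], [-1.38, 1.24], [0.06, 2.45], [-1.56, 4.7], [0.09, 2.05], [-2.69, 2.69]. Speed limits (rad/s): [2.57, 2.57, 3.14, 3.14, 3.14, 3.14, 3.14].

## Interface

Orientations are given as a unit quaternion [x, y, z, w].
In Python, from cell import read_state, get_image, hand_in, boxes_of, silhouettes gives the robot as it stands. The module is installed in compiled form; this text tells all that it offers.
- The arm moves only by the shell command python3 -m jog 'ROWS'. ROWS is JSON, a list of rows, each an object with "grip": the gripper's target within -1 to 1 (shut at 1, half-way at 0, fully open at -1); "travel": the shift along the tool's x, y, z in mm, a list of three; "angular": the turn, a rotation vector about the tool's x, y, z in degrees, a list of three. In form: [{"grip": grip, "travel": [tx, ty, tz], "angular": [rx, ry, rz]}, ...]. A call has exactly 8 rows; each row is the pose to reach, as a shift and turn from the pose commanded when the call began, along the tool's axes at that moment; what a row does not reach only later rows make up. A row lasts 1/10 s, in which the tool goes at most 50 mm and 8.59 degrees, less where a joint would pass 70% of its speed; a pose out of reach is approached as far as the arm can. A call with a gripper value outside its range is refused whole. The fingers move at their own pace and stop on an object; the grip force is fixed at half the most. Time passes only in rows, so rows that repeat a pose let the fingers close, or fill a call up. It gives the time, the measured TCP pose, the force and the opening at its end, in the units of the state.
- read_state(): the state, without advancing time (a new reading comes with each control period).
- get_image(name): name is "scene" or "top"; returns a dict with "image" (384x512x3 uint8, red, green, blue), "intrinsics" (3x3 intrinsics, pixels), "dist" ([k1, k2, p1, p2, k3] as OpenCV has them; the pictures are not rectified), "xyz" and "rotation" of the camera in the world. Camera axes: x right, y down, z forward; pixel columns grow to the right and rows downward; lengths in m; the calibration is good to about 2 mm. A picture is of the moment at which its call begins. There is no depth.
- hand_in(): hands the job in, once; it reports no verdict.
Trained networks look in the newest picture that a camera, given by its name, has taken for a name from the list of things; names that differ only in an ending like _2 or _b are one class to them, and where a whole thing is asked for, a point or a joint stands for the part that bears it (a point fixed in the world has none). Each returns a list of dicts, best first, with "p" (0 to 1); they miss things now and then, are a little off and sometimes report something else, mostly with a low value. They report only what shows in the picture. A call takes as long as a camera call.
- boxes_of(camera, name): "at" ([column, row] in pixels, amid what is visible of it).
- silhouettes(camera, name): "region" (384x512 bool, what is visible of it) and "at" ([column, row] in pixels, amid what is visible of it).
The state is a dict: "clock": time; "qpos": joint angles; "joint_vel": joint speeds; "joint_efforts": joint torques, N m; "position": TCP position; "orientation": TCP orientation; "force": force on the tool from outside, world axes, zero at the start; "ft_torque": the same for the moment, N m; "grip_width": opening from 0.0 (shut) to 1.0 (fully open).
Only numpy, scipy, OpenCV 4.12 (cv2) and the standard library are available. Lean on these libraries where they do the work, as an engineer would, in place of code of your own. Each camera call takes 0.05 s, during which the arm holds its last target. There are 200 camera calls.

## Working session

There is one attempt and no reset: what is moved stays moved. The work goes in short steps, Python scripts to look and compute and a shell command to move; the robot and the scene stay as the last step left them, time stands still between calls to the robot, and variables do not carry over. Pictures are saved under pics/ and viewed, about 8 in all and at most 12, crops included, and the job is handed in when it is done.

```bash
mkdir -p pics; ls
python3 - <<'E'
from cell import *
import cv2,numpy as np
s=read_state(); print({k:np.round(v,3).tolist() for k,v in s.items()})
ims=[]
for c in("scene","top"):
    d=get_image(c); print(c,np.round(d["intrinsics"],1).tolist(),d["dist"],np.round(d["xyz"],3).tolist(),np.round(d["rotation"],3).tolist())
    cv2.imwrite(f"pics/{c}0.png",d["image"][:,:,::-1])
    for n in("heel_1","heel_big","heel_small","magazine"):
        print(c,n,[(round(b["p"],2),np.round(b["at"]).tolist(),int(b["region"].sum())) for b in silhouettes(c,n)])
E
```

```text
pics
{'clock': 0.0, 'qpos': [1.174, 0.322, -0.07, 1.452, 0.023, 1.371, -0.057], 'joint_vel': [0.0, -0.0, -0.0, -0.001, 0.001, 0.0, 0.0], 'joint_efforts': [0.001, -49.359, -0.382, -31.434, 0.013, 0.011, -0.0], 'position': [0.259, -0.595, 0.252], 'orientation': [0.979, 0.204, -0.0, -0.001], 'force': [-0.078, -0.3, 0.715], 'ft_torque': [-0.014, 0.009, -0.007], 'grip_width': 1.001}
scene [[387.2, 0.0, 259.2], [0.0, 387.2, 192.8], [0.0, 0.0, 1.0]] [0.03262592 0.         0.         0.         0.        ] [1.111, -0.825, 0.814] [0.849, 0.214, -0.126, -0.467]
scene heel_1 [(0.62, [179.0, 313.0], 845), (0.56, [183.0, 324.0], 254)]
scene heel_big [(0.72, [187.0, 261.0], 634)]
scene heel_small [(0.84, [150.0, 284.0], 350), (0.48, [250.0, 206.0], 1619)]
scene magazine [(0.78, [247.0, 208.0], 1555)]
top [[359.4, 0.0, 254.7], [0.0, 359.4, 196.3], [0.0, 0.0, 1.0]] [0.03305999 0.         0.         0.         0.        ] [0.474, 0.097, 1.415] [0.715, -0.699, 0.029, -0.022]
top heel_1 [(0.85, [368.0, 196.0], 334), (0.73, [192.0, 231.0], 330)]
top heel_big [(0.87, [317.0, 225.0], 439)]
top heel_small [(0.75, [346.0, 235.0], 229)]
top magazine [(0.9, [257.0, 195.0], 942)]
```

View pics/scene0.png

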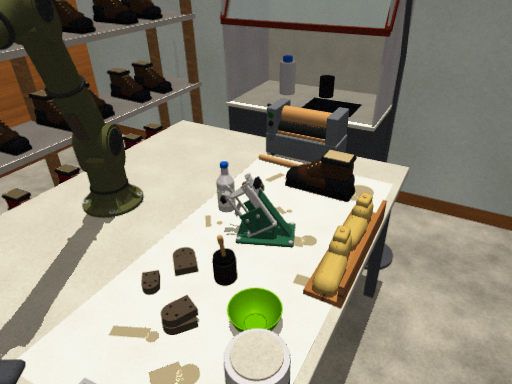

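View pics/top0.png

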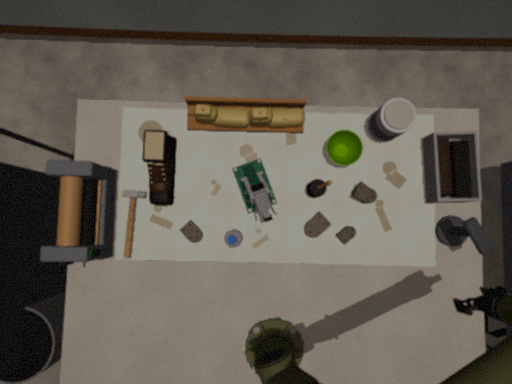

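```bash
cat > h.py <<'E'
import numpy as np, cv2
from scipy.spatial.transform import Rotation as R
from scipy.optimize import minimize
from cell import *
def proj(d,P):
    Rm=R.from_quat(d["rotation"]).as_matrix() if np.size(d["rotation"])==4 else np.array(d["rotation"])
    rv=cv2.Rodrigues(Rm.T)[0]; t=-Rm.T@np.array(d["xyz"])
    return cv2.projectPoints(np.float64(P).reshape(-1,3),rv,t,np.float64(d["intrinsics"]),np.float64(d["dist"]))[0][:,0]
def ray(d,uv,z):
    Rm=R.from_quat(d["rotation"]).as_matrix()
    n=cv2.undistortPoints(np.float64([[uv]]),np.float64(d["intrinsics"]),np.float64(d["dist"]))[0,0]
    v=Rm@[n[0],n[1],1]; o=np.array(d["xyz"]); return o+v*(z-o[2])/v[2]
def outline(L=.084,W=.058):
    r=W/2; a=np.linspace(np.pi/2,3*np.pi/2,25)
    return np.vstack([[[L/2,-r],[L/2,r]],np.c_[-L/2+r+r*np.cos(a),r*np.sin(a)]])
def heel3(x,y,yaw,z0=0,z1=.025,L=.084,W=.058):
    o=outline(L,W); c,s=np.cos(yaw),np.sin(yaw); o=o@np.array([[c,s],[-s,c]])+[x,y]
    return np.vstack([np.c_[o,np.full(len(o),z)] for z in(z0,z1)])
def mask(uv):
    m=np.zeros((384*4,512*4),np.uint8); h=cv2.convexHull(np.float32(uv*4+1.5)); cv2.fillConvexPoly(m,np.int32(np.round(h*16)),1,shift=4)
    return cv2.resize(m.astype(np.float32),(512,384),interpolation=cv2.INTER_AREA)
def magT(x,y,psi):
    h=np.array([np.cos(psi),np.sin(psi),0]); k=np.array([0,0,1.]); c,s=np.cos(.55),np.sin(.55)
    X=c*h+s*k; Z=-s*h+c*k; T=np.eye(4); T[:3,:3]=np.c_[X,np.cross(Z,X),Z]; T[:3,3]=[x,y,.17]; return T
def fit_heel(views,x0,y0,z0=0,z1=.025,L=.084,W=.058):
    """views: list of (d, region)"""
    best=None
    def cost(p,yaw0=0):
        c=0
        for d,g in views:
            m=mask(proj(d,heel3(p[0]/1000,p[1]/1000,p[2]/50,z0,z1,L,W))); c+=1-np.minimum(m,g).sum()/np.maximum(m,g).sum()
        return c/len(views)
    c=[]
    for yaw in np.arange(0,2*np.pi,.4): c.append((cost([x0*1000,y0*1000,yaw*50]),yaw))
    c.sort()
    for _,yaw in c[:3]:
        p0=np.array([x0*1000,y0*1000,yaw*50])
        r=minimize(cost,p0,method="Nelder-Mead",options=dict(initial_simplex=np.vstack([p0,p0+[8,0,0],p0+[0,8,0],p0+[0,0,15]]),xatol=.1,fatol=1e-4))
        if best is None or r.fun<best.fun: best=r
    p=best.x; return p[0]/1000,p[1]/1000,(p[2]/50+np.pi)%(2*np.pi)-np.pi,best.fun
E
python3 - <<'E'
from h import *
d=get_image("top"); S=silhouettes("top","heel_1")
big=cv2.resize(d["image"][150:250,170:390],None,fx=3.6,fy=3.6,interpolation=cv2.INTER_CUBIC)
big=np.clip(big*1.6,0,255).astype(np.uint8)
cv2.imwrite("pics/topc.png",big[:,:,::-1])
for s in S:
    z=(.0,.05) if s["at"][0]>300 else (0,.025)
    p=ray(d,s["at"],z[1]); f=fit_heel([(d,s["region"])],p[0],p[1],*z); print(s["at"],p,np.round(f,3))
e=get_image("scene"); print([(b['p'],b['at']) for b in silhouettes("scene","heel_1")])
big=cv2.resize(e["image"][150:345,130:310],None,fx=4,fy=3.07*1.3,interpolation=cv2.INTER_CUBIC)[:600*1,:]
big=cv2.resize(e["image"][155:255,205:305],None,fx=6,fy=6,interpolation=cv2.INTER_CUBIC)
big=np.clip(big*1.3,0,255).astype(np.uint8)
cv2.imwrite("pics/scenec.png",big[:,:,::-1])
E
```

```text
[189.4, 230.6] [0.43611067 0.3321884  0.025     ] [ 0.433  0.324 -2.499  0.156]
[366.4, 196.5] [ 0.58090104 -0.34040404  0.05      ] [ 0.592 -0.341  1.118  0.102]
[(0.81, [182.4, 326.0]), (0.71, [178.3, 313.6])]
```

View pics/topc.png

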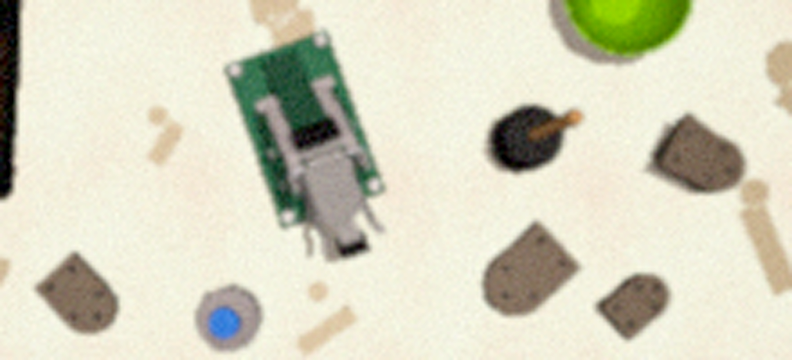

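View pics/scenec.png

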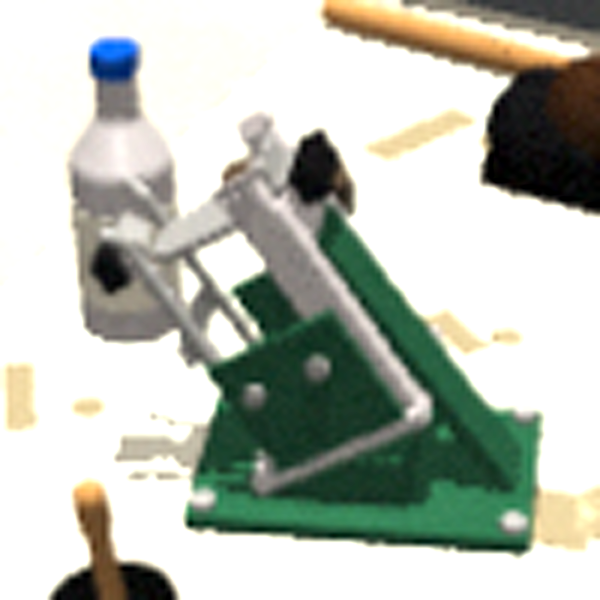

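```bash
cat >> h.py <<'E'
def wire(T,d,img,o,f,col=(255,0,255)):
    def seg(a,b,c=col):
        uv=proj(d,(T[:3,:3]@(np.array([a,b]).T/1000)).T+T[:3,3]); q=np.int32(((uv-o)+.5)*f*16-8)
        cv2.line(img,q[0].tolist(),q[1].tolist(),c,1,cv2.LINE_AA,4)
    for s in(-1,1):
        for x in(-41,-33): seg([x,24*s,14],[x,24*s,-110],(255,0,0))
        for y in(30.5,34.5):
            seg([26,y*s,14],[48,y*s,14]); seg([26,y*s,14],[26,y*s,-65])
    for x0,x1 in((-71,-45),(48,74)):
        for x in(x0,x1): seg([x,-12,6],[x,12,6],(0,160,255))
        for y in(-12,12): seg([x0,y,6],[x1,y,6],(0,160,255))
    o_=np.c_[outline()*1000,np.full(27,-3)]
    for i in range(27): seg(o_[i],o_[(i+1)%27],(255,200,0))
def overlay(T,name,avg=4):
    out=[]
    for c,(u,v,w,h) in(("top",(232,150,50,75)),("scene",(212,160,80,95))):
        d=get_image(c); im=np.mean([get_image(c)["image"] for _ in range(avg)],0)
        f=600/max(w*1.5,h); f=int(f); b=np.clip(cv2.resize(im[v:v+h,u:u+w].astype(np.float32),None,fx=f,fy=f,interpolation=cv2.INTER_CUBIC)*1.2,0,255).astype(np.uint8)
        wire(T,d,b,np.array([u,v]),f); out.append(b)
    H=max(b.shape[0] for b in out); out=[np.pad(b,((0,H-b.shape[0]),(0,0),(0,0))) for b in out]
    o=np.hstack(out); print(o.shape); s=min(1,800/o.shape[1],600/o.shape[0]); o=cv2.resize(o,None,fx=s,fy=s,interpolation=cv2.INTER_AREA); cv2.imwrite(name,o[:,:,::-1])
E
python3 - <<'E'
from h import *
B={"top":[(250,180,20,12),(258,207,20,18)],"scene":[(250,172,20,20),(216,190,14,17)]}
obs={}
for c in B:
    d=get_image(c); im=np.mean([get_image(c)["image"] for _ in range(4)],0).max(2)
    for (u,v,w,h),k in zip(B[c],("rear","front")):
        p=im[v:v+h,u:u+w]; m=(p<70).astype(np.uint8); n,l,st,ce=cv2.connectedComponentsWithStats(m)
        i=1+np.argmax(st[1:,4]); print(c,k,st[i],ce[i]+[u,v]); obs[c,k]=ce[i]+[u,v]
D={c:get_image(c) for c in B}
def cost(p):
    T=magT(p[0],p[1],p[2]); r=[]
    for (c,k),o in obs.items():
        q=np.array([61 if k=="rear" else -58,0,p[3]])/1000
        r+=list(proj(D[c],T[:3,:3]@q+T[:3,3])[0]-o)
    return r
from scipy.optimize import least_squares
r=least_squares(cost,[.48,.08,.36,0],x_scale=[.01,.01,.1,5]); print(r.x,np.round(r.fun,1))
overlay(magT(*r.x[:3]),"pics/ov1.png")
# dark-threshold heels in top
d=D["top"]; im=np.mean([get_image("top")["image"] for _ in range(4)],0).max(2)
for n,(u,v),z1 in(("h1",(192,231),.025),("st",(367,194),.05),("big",(317,225),.025),("small",(346,235),.025)):
    m=np.zeros((384,512)); 
    soft=np.clip((190-im)/(190-95),0,1); n2,l=cv2.connectedComponents((im<150).astype(np.uint8)); reg=cv2.dilate((l==l[v,u]).astype(np.uint8),np.ones((3,3)))*soft
    p=ray(d,(u,v),z1); L,W={"big":(.098,.068),"small":(.07,.048)}.get(n,(.084,.058))
    print(n,reg.sum(),np.round(fit_heel([(d,reg)],p[0],p[1],z1-.025,z1,L,W),3))
E
```

```text
top rear [  0   0  15  12 135] [255.98518519 185.12592593]
top front [ 5  9  9  5 28] [267.03571429 218.32142857]
scene rear [ 3  5 10 12 79] [257.30379747 183.17721519]
scene front [ 4  5  7  9 41] [222.85365854 199.31707317]
[ 0.53894303  0.05814457  0.39900801 -9.01103876] [ 0.6  2.6 -0.2 -2.6 -1.7  0.3  2.  -0.6]
(600, 800, 3)
h1 406.6263157894737 [0.429 0.323 0.78  0.181]
st 748.3368421052631 [ 0.593 -0.335  0.942  0.514]
big 536.1131578947368 [ 0.465 -0.153 -0.849  0.168]
small 319.57105263157894 [ 0.438 -0.274  2.325  0.229]
```

View pics/ov1.png

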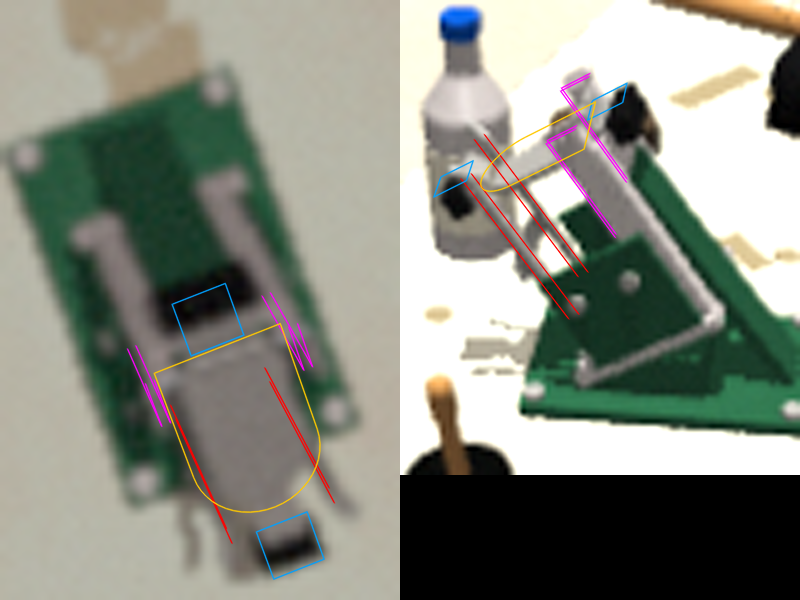

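Run:
```python
from h import *
D={c:get_image(c) for c in("top","scene")}
A={c:np.mean([get_image(c)["image"] for _ in range(4)],0) for c in D}
np.savez("avg.npz",**A)
# base midline
sc=[np.array(q)/8+[232,150]-.5 for q in((25,157),(217,87),(335,410),(145,482))]
P=np.array([ray(D["top"],q,.012)[:2] for q in sc]); print(np.round(P,4).tolist())
rm=P[:2].mean(0);fm=P[2:].mean(0);v=rm-fm;psi=np.arctan2(v[1],v[0]);print("psi",psi,"w",np.linalg.norm(P[0]-P[1]),np.linalg.norm(P[2]-P[3]))
# rear housing IoU fit along midline
h=np.array([np.cos(psi),np.sin(psi)]); n=np.array([-h[1],h[0]])
g={}
for c,(u,v,w,hh) in(("top",(248,182,20,12)),("scene",(250,172,20,20))):
    m=np.zeros((384,512)); m[v:v+hh,u:u+w]=np.clip((100-A[c].max(2)[v:v+hh,u:u+w])/70,0,1); g[c]=m
def cost(p,ret=0):
    T=magT(*(fm+h*p[0]/1000+n*p[1]/1000),psi); b=np.array([[x,y,z] for x in(48,74) for y in(-p[3],p[3]) for z in(6,6-p[2])])/1000
    c=0
    for k in g:
        m=mask(proj(D[k],(T[:3,:3]@b.T).T+T[:3,3])); c+=1-np.minimum(m,g[k]).sum()/np.maximum(m,g[k]).sum()
    return c
best=min((minimize(cost,[a,0,b,w],method="Nelder-Mead",options=dict(initial_simplex=np.array([[a,0,b,w],[a+10,0,b,w],[a,5,b,w],[a,0,b+6,w],[a,0,b,w+5]]))) for a in(-20,0,20) for b in(15,) for w in(15,)),key=lambda r:r.fun)
p=best.x; xy=fm+h*p[0]/1000+n*p[1]/1000; print(p,best.fun,xy)
overlay(magT(*xy,psi),"pics/ov2.png",2)
a=A["top"]; print("row231",a[231,178:206].astype(int).tolist()); print("row195",a[195,350:385,1].astype(int).tolist())
```

```text
[[0.68, 0.1657], [0.7169, 0.0721], [0.5589, 0.011], [0.5217, 0.1031]]
psi 0.37275358352888477 w 0.10062325573879882 0.09930662409028232
[ 9.82058024  0.70917853 15.26231234 20.9133872 ] 0.6331758880053223 [0.54917379 0.06127417]
(600, 800, 3)
row231 [[153, 152, 140], [146, 143, 132], [122, 117, 106], [93, 84, 72], [81, 70, 60], [79, 68, 58], [78, 65, 56], [81, 67, 56], [82, 70, 59], [80, 67, 55], [80, 70, 59], [79, 68, 56], [79, 68, 58], [83, 71, 60], [81, 68, 58], [83, 71, 60], [83, 70, 59], [78, 68, 58], [68, 58, 51], [58, 51, 43], [69, 59, 49], [75, 61, 49], [78, 71, 61], [104, 101, 92], [136, 135, 123], [148, 148, 138], [153, 153, 141], [153, 150, 138]]
row195 [103, 75, 51, 41, 56, 64, 65, 61, 64, 63, 63, 64, 63, 65, 64, 63, 65, 66, 65, 62, 62, 62, 61, 60, 60, 65, 93, 128, 148, 151, 150, 148, 150, 148, 150]
```

View pics/ov2.png

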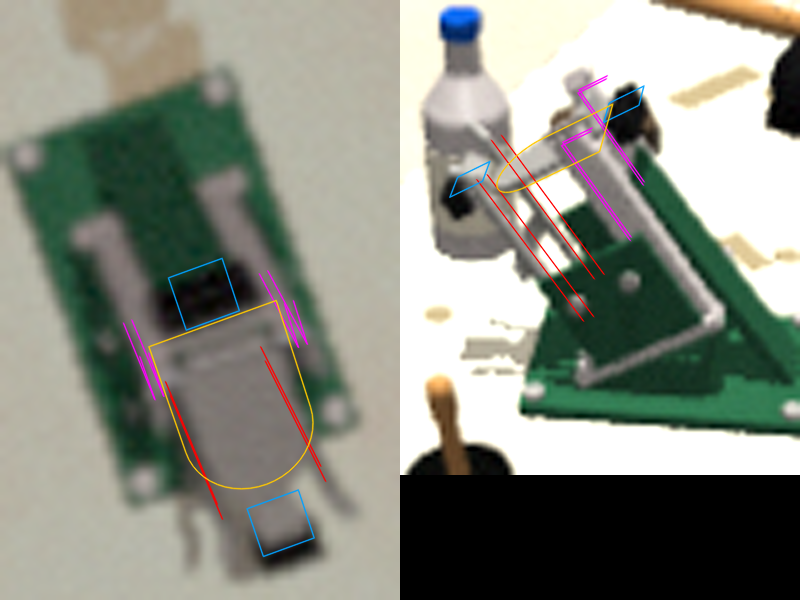

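Run:
```python
from h import *
d=get_image("scene")
im=np.mean([get_image("scene")["image"] for _ in range(6)],0)
u,v,w,h=214,170,66,50;f=12
b=cv2.resize(im[v:v+h,u:u+w].astype(np.float32),None,fx=f,fy=f,interpolation=cv2.INTER_CUBIC)
b=np.clip((np.clip(b,0,255)/255)**.7*255,0,255).astype(np.uint8)
for i in range(0,w,5):
    cv2.line(b,(i*f+6,0),(i*f+6,6 if i%10 else 14),(255,0,0),1); cv2.line(b,(0,i*f+6),(6 if i%10 else 14,i*f+6),(255,0,0),1)
cv2.imwrite("pics/mag12.png",b[:,:,::-1])
for q in [(.68,.1657),(.7169,.0721),(.5589,.011),(.5217,.1031)]: print(proj(d,[[*q,.012]]))
```

```text
[[291.14934842 223.616126  ]]
[[289.40748493 242.15910933]]
[[237.81469079 238.39128942]]
[[242.46225612 220.56339614]]
```

View pics/mag12.png

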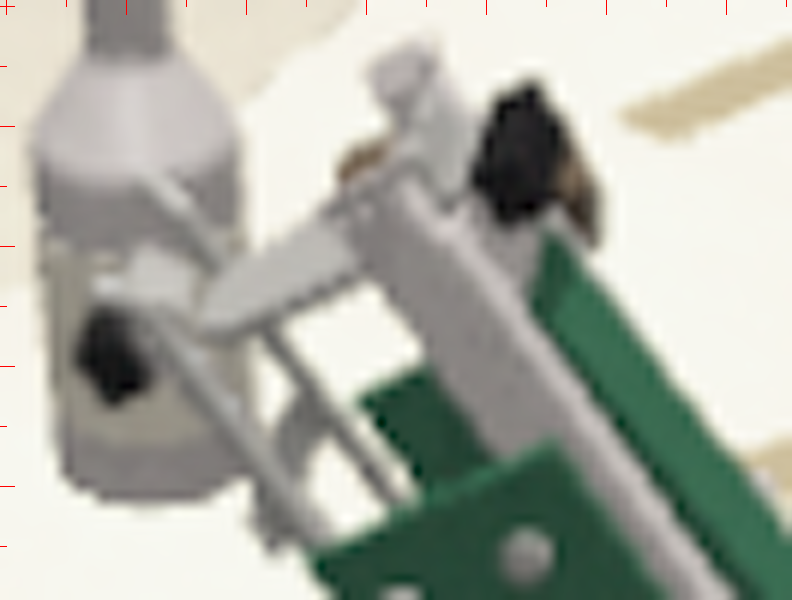

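```bash
cat > fitm.py <<'E'
from h import *
from scipy.optimize import least_squares
D={c:get_image(c) for c in("top","scene")}
o=lambda q:np.array(q)/12+[214,170]-.5+.0
F=[((-37,-24),[(165,322),(240,432),(315,542)]),((-37,24),[(185,222),(275,335),(400,500)]),((26,-34.5),[(370,270),(505,455)]),((48,-34.5),[(455,245),(690,580)])]
t=lambda q:np.array(q)/8+[232,150]-.5
SC=[t(q) for q in((25,157),(217,87),(335,410),(145,482))]
P=np.array([ray(D["top"],q,.012)[:2] for q in SC]); rm=P[:2].mean(0);fm=P[2:].mean(0)
def res(p):
    T=magT(*p); r=[]
    for (x,y),pts in F:
        L=proj(D["scene"],(T[:3,:3]@(np.array([[x,y,5],[x,y,-100]]).T/1000)).T+T[:3,3]); v=L[1]-L[0]; n=np.array([-v[1],v[0]])/np.linalg.norm(v)
        r+=[(o(q)-L[0])@n for q in pts]
    Y=T[:3,1][:2]
    return np.r_[r,(rm-p[:2])@Y/.003,(fm-p[:2])@Y/.003]
r=least_squares(res,[.54,.06,.37],x_scale=[.01,.01,.1]); print(np.round(r.x,4),np.round(r.fun,2))
T=magT(*r.x)
for n,q in dict(front=(-71,0,6),frontc=(-45,0,6),rear=(74,0,6),tip=(-42,0,-3),rod1=(-37,24,24),rod2=(-37,-24,24)).items():
    w=T[:3,:3]@(np.array(q)/1000)+T[:3,3]; print(n,"top8",(proj(D["top"],w)[0]-[232,150]+.5)*8,"sc12",(proj(D["scene"],w)[0]-[214,170]+.5)*12)
# heels
A=np.load("avg.npz")["top"].max(2)
d=D["top"]
for n,(u,v),z1 in(("h1",(192,231),.025),("big",(317,225),.025),("st",(367,194),.05)):
    for th in (115,):
        soft=np.clip((152-A)/(152-75),0,1); k,l=cv2.connectedComponents((A<th).astype(np.uint8)); reg=cv2.dilate((l==l[v,u]).astype(np.uint8),np.ones((3,3)))*soft
        p=ray(d,(u,v),z1); L,W=(.098,.068) if n=="big" else (.084,.058)
        print(n,reg.sum(),np.round(fit_heel([(d,reg)],p[0],p[1],z1-.025,z1,L,W),3))
E
python3 fitm.py
```

```text
[0.544  0.0577 0.3808] [-0.3   0.25  0.8   0.36 -0.02 -0.16 -0.08 -0.08 -0.54 -0.16 -0.2   0.25]
front top8 [297.73705293 558.73891716] sc12 [ 81.37796511 331.83049577]
frontc top8 [281.40603964 511.12326203] sc12 [159.26030715 293.47910199]
rear top8 [202.5015393  281.02380955] sc12 [531.47752188 110.13330289]
tip top8 [274.98917206 496.03155634] sc12 [187.25209659 314.12733795]
rod1 top8 [233.53408098 535.1650105 ] sc12 [162.48733986 184.51493473]
rod2 top8 [337.38744245 496.16641387] sc12 [127.54345872 278.58703682]
h1 301.79870129870136 [0.429 0.323 0.803 0.128]
big 395.17857142857144 [ 0.465 -0.154 -0.826  0.143]
st 403.68831168831167 [ 0.591 -0.335  1.125  0.134]
```

```bash
cat > hov.py <<'E'
from h import *
import sys
def hov(items,name,avg=3):
    out=[]
    for c,(u,v,w,h),f,hs in items:
        d=get_image(c); im=np.mean([get_image(c)["image"] for _ in range(avg)],0)
        b=np.clip(cv2.resize(im[v:v+h,u:u+w].astype(np.float32),None,fx=f,fy=f,interpolation=cv2.INTER_CUBIC)*1.6,0,255).astype(np.uint8)
        for (x,y,yaw,z0,z1) in hs:
            P=proj(d,heel3(x,y,yaw,z0,z1)); q=np.int32((P-[u,v]+.5)*f)
            cv2.polylines(b,[q[27:]],True,(0,255,0),1); cv2.polylines(b,[q[:27]],True,(0,255,255),1)
        out.append(b)
    H=max(b.shape[0] for b in out); cv2.imwrite(name,np.hstack([np.pad(b,((0,H-b.shape[0]),(0,0),(0,0))) for b in out])[:,:,::-1])
if __name__=="__main__":
    h1=(.429,.323,.803,0,.025); h3=(.591,-.335,1.0,.025,.05)
    hov([("top",(178,216,28,30),9,[h1]),("top",(348,180,32,30),9,[h3]),("scene",(158,290,44,48),5,[h3])],"pics/hov.png")
E
python3 hov.py
```

```text
(no output)
```

View pics/hov.png

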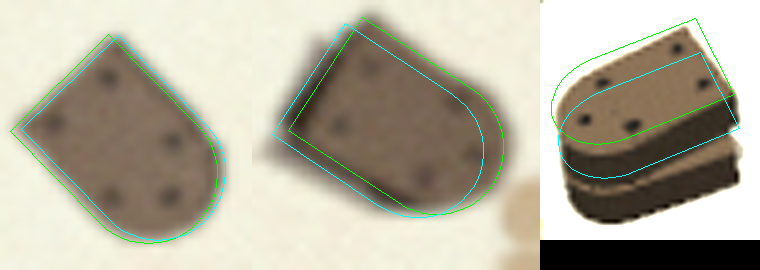

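```bash
cat > plan.py <<'E'
from h import *
def tool(axis_x,zdir): 
    z=zdir/np.linalg.norm(zdir); x=axis_x-(axis_x@z)*z; x/=np.linalg.norm(x); return np.c_[x,np.cross(z,x),z]
def go(pos,Rt):
    s=read_state(); Rc=R.from_quat(s["orientation"]).as_matrix()
    t=Rc.T@(np.array(pos)-s["position"])*1000; a=R.from_matrix(Rc.T@Rt).as_rotvec(degrees=True)
    print("clock",round(s["clock"],2),"pos",np.round(s["position"],4).tolist(),"q",np.round(s["qpos"],2).tolist(),"F",np.round(s["force"],1).tolist(),"w",round(s["grip_width"],3)); print("travel",np.round(t,1).tolist(),"angular",np.round(a,2).tolist())
down=np.array([0,0,-1.])
def heelgrasp(x,y,yaw,z,dx=.001): return [x+dx*np.cos(yaw),y+dx*np.sin(yaw),z],tool(np.array([np.cos(yaw),np.sin(yaw),0]),down)
M=magT(.544,.0577,.3808)
def magpose(z,dx=.001,x=0,y=0):
    """z (mm): height of heel origin along mag z; TCP sits 22.5mm above heel origin"""
    p=M[:3,:3]@(np.array([x+dx*1000,y,z+OFF])/1000)+M[:3,3]; return p,tool(M[:3,0],-M[:3,2])
OFF=22.
E
python3 - <<'E'
from plan import *
d=get_image("scene")
f=lambda q:np.array([(q[0]-540)/5+158-.5,q[1]/5+290-.5])
A,B=[ray(d,f(q),.05)[:2] for q in((688,27),(738,95))]; print(A,B,np.linalg.norm(A-B))
v=A-B; n=np.array([v[1],-v[0]]); yaw=np.arctan2(n[1],n[0]); c=(A+B)/2-.042*n/np.linalg.norm(n); print(c,yaw)
# scene silhouette of top face by brightness (brown vs dark sides)
im=np.mean([get_image("scene")["image"] for _ in range(3)],0).max(2)
np.set_printoptions(linewidth=200)
m=((im>65)&(im<175)).astype(np.uint8); k,l=cv2.connectedComponents(m); r=(l==l[308,182])
print(r.sum()); r=cv2.morphologyEx(r.astype(np.uint8),cv2.MORPH_CLOSE,np.ones((5,5)))
print(r.sum(),fit_heel([(d,r.astype(float))],.59,-.335,.0499,.05))
go(*heelgrasp(*c,yaw,.15))
E
```

```text
[ 0.58955712 -0.29035616] [ 0.64001462 -0.31485644] 0.05609120864129832
[ 0.59644054 -0.34038789] 1.1187651532061733
544
593 (np.float64(0.5949033685782296), np.float64(-0.3396761398019762), np.float64(1.1130756873796006), np.float64(0.1136248351425383))
clock 4.05 pos [0.2595, -0.5959, 0.2533] q [1.17, 0.32, -0.07, 1.45, 0.02, 1.37, -0.06] F [0.4, 0.1, 0.2] w 1.002
travel [411.7, -100.4, 103.3] angular [-0.0, 0.0, -40.56]
```

```bash
r='{"grip":-1,"travel":[410,-99,100],"angular":[0,0,-40.6]}'; python3 -m jog '[{"grip":-1,"travel":[410,-99,100],"angular":[0,0,-40.6]},{"grip":-1,"travel":[410,-99,100],"angular":[0,0,-40.6]},{"grip":-1,"travel":[410,-99,100],"angular":[0,0,-40.6]},{"grip":-1,"travel":[410,-99,100],"angular":[0,0,-40.6]},{"grip":-1,"travel":[410,-99,100],"angular":[0,0,-40.6]},{"grip":-1,"travel":[410,-99,100],"angular":[0,0,-40.6]},{"grip":-1,"travel":[410,-99,100],"angular":[0,0,-40.6]},{"grip":-1,"travel":[410,-99,100],"angular":[0,0,-40.6]}]'
python3 - <<'E'
from plan import *
go(*heelgrasp(.594,-.338,1.115,.049))
E
```

```text
clock: 4.85
position: [0.5713, -0.36, 0.1608]
orientation: [0.848, 0.531, -0.0, 0.0]
force: [0.7, -0.3, 0.1]
grip_width: 1.002
clock 4.85 pos [0.5713, -0.36, 0.1608] q [0.77, 0.45, -0.33, 1.49, 0.15, 1.23, -0.03] F [0.7, -0.3, 0.1] w 1.002
travel [30.8, 10.8, 111.8] angular [0.03, 0.02, 0.23]
```

```bash
python3 -m jog '[{"grip":-1,"travel":[31,11,0],"angular":[0,0,0]},{"grip":-1,"travel":[31,11,40],"angular":[0,0,0]},{"grip":-1,"travel":[31,11,75],"angular":[0,0,0]},{"grip":-1,"travel":[31,11,95],"angular":[0,0,0]},{"grip":-1,"travel":[31,11,105],"angular":[0,0,0]},{"grip":-1,"travel":[31,11,112],"angular":[0,0,0]},{"grip":-1,"travel":[31,11,112],"angular":[0,0,0]},{"grip":1,"travel":[31,11,112],"angular":[0,0,0]}]'
python3 -m jog '[{"grip":1,"travel":[0,0,0],"angular":[0,0,0]},{"grip":1,"travel":[0,0,0],"angular":[0,0,0]},{"grip":1,"travel":[0,0,0],"angular":[0,0,0]},{"grip":1,"travel":[0,0,0],"angular":[0,0,0]},{"grip":1,"travel":[0,0,-10],"angular":[0,0,0]},{"grip":1,"travel":[0,0,-40],"angular":[0,0,0]},{"grip":1,"travel":[0,0,-90],"angular":[0,0,0]},{"grip":1,"travel":[0,0,-140],"angular":[0,0,0]}]'
cat > look.py <<'E'
from plan import *
import sys
# overlay of held heel: expected pose from TCP
off=float(sys.argv[1])/1000; dx=float(sys.argv[2])/1000
s=read_state(); Rc=R.from_quat(s["orientation"]).as_matrix(); p=np.array(s["position"])
o=p+Rc[:,2]*off-Rc[:,0]*dx
H=np.c_[Rc[:,0],-Rc[:,1],-Rc[:,2]]
out=[]
for c in("top","scene"):
    d=get_image(c); im=get_image(c)["image"].astype(np.float32)
    P=(H@heel3(0,0,0).T).T+o; uv=proj(d,P); m=uv.mean(0).astype(int); u,v=max(0,m[0]-22),max(0,m[1]-25)
    b=np.clip(cv2.resize(im[v:v+50,u:u+44],None,fx=9,fy=9,interpolation=cv2.INTER_CUBIC)*1.6,0,255).astype(np.uint8)
    q=np.int32((uv-[u,v]+.5)*9); cv2.polylines(b,[q[27:]],True,(0,255,0),1); cv2.polylines(b,[q[:27]],True,(0,255,255),1); out.append(b)
cv2.imwrite(sys.argv[3],np.hstack(out)[:,:,::-1]); print(s["grip_width"],np.round(s["force"],2))
E
python3 look.py 24 1 pics/held1.png
```

```text
clock: 5.65
position: [0.5942, -0.3385, 0.0504]
orientation: [0.847, 0.531, 0.001, 0.001]
force: [-0.4, -0.1, 0.1]
grip_width: 0.856
clock: 6.45
position: [0.5923, -0.3375, 0.1896]
orientation: [0.847, 0.531, -0.001, -0.001]
force: [0.6, -0.3, -1.2]
grip_width: 0.662
0.6617670351478242 [ 0.56 -0.29 -1.17]
```

View pics/held1.png

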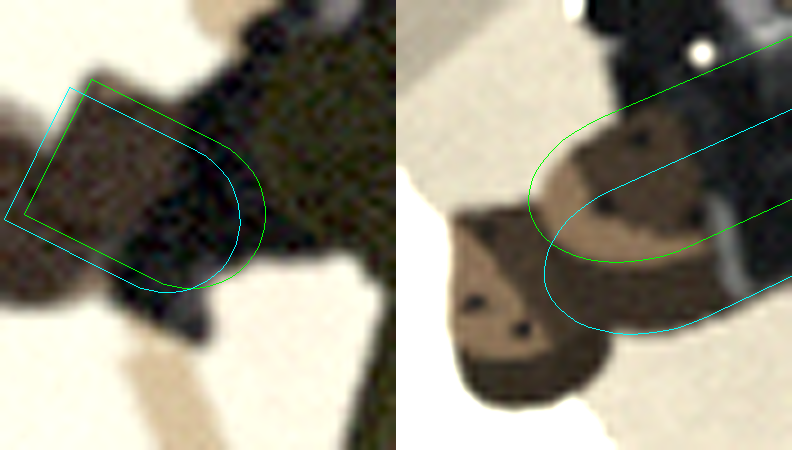

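```bash
sed -i 's/OFF=22./OFF=24./' plan.py
python3 - <<'E'
from plan import *
p,Rt=magpose(80); print(p); go(p,Rt)
E
```

```text
[0.49432588 0.03781343 0.25918524]
clock 6.65 pos [0.5939, -0.3382, 0.191] q [0.73, 0.44, -0.34, 1.43, 0.15, 1.29, -0.07] F [0.3, -0.3, -1.9] w 0.66
travel [294.9, -253.4, -69.1] angular [-11.46, 30.01, 41.28]
```

```bash
python3 -m jog '[{"grip":1,"travel":[0,0,-50],"angular":[0,0,0]},{"grip":1,"travel":[0,0,-100],"angular":[0,0,0]},{"grip":1,"travel":[25,-20,-130],"angular":[-2,5,7]},{"grip":1,"travel":[60,-50,-140],"angular":[-4,10,14]},{"grip":1,"travel":[95,-80,-140],"angular":[-6,15,21]},{"grip":1,"travel":[130,-110,-140],"angular":[-8,20,28]},{"grip":1,"travel":[165,-140,-140],"angular":[-9.6,25,34.4]},{"grip":1,"travel":[200,-170,-130],"angular":[-11.5,30,41.3]}]'
python3 - <<'E'
from plan import *
p,Rt=magpose(70); go(p,Rt)
E
```

```text
clock: 7.45
position: [0.5268, -0.0831, 0.3179]
orientation: [0.946, 0.184, 0.263, -0.052]
force: [0.6, 1.9, -0.4]
grip_width: 0.661
clock 7.45 pos [0.5268, -0.0831, 0.3179] q [0.8, -0.24, -0.4, 1.99, -0.55, 1.03, -0.59] F [0.6, 1.9, -0.4] w 0.661
travel [-17.4, -124.1, 68.3] angular [-0.2, 0.38, 0.1]
```

```bash
python3 -m jog '[{"grip":1,"travel":[-6,-45,0],"angular":[0,0,0]},{"grip":1,"travel":[-12,-85,10],"angular":[0,0,0]},{"grip":1,"travel":[-17.4,-115,25],"angular":[-0.2,0.4,0.1]},{"grip":1,"travel":[-17.4,-124,45],"angular":[-0.2,0.4,0.1]},{"grip":1,"travel":[-17.4,-124,60],"angular":[-0.2,0.4,0.1]},{"grip":1,"travel":[-17.4,-124,68],"angular":[-0.2,0.4,0.1]},{"grip":1,"travel":[-17.4,-124,68],"angular":[-0.2,0.4,0.1]},{"grip":1,"travel":[-17.4,-124,68],"angular":[-0.2,0.4,0.1]}]'
python3 - <<'E'
from plan import *
for z in (30,):
    p,Rt=magpose(z); go(p,Rt)
E
python3 look.py 24 1 pics/pre1.png
```

```text
clock: 8.25
position: [0.508, 0.0369, 0.2471]
orientation: [0.946, 0.186, 0.261, -0.052]
force: [-0.2, -0.6, -0.6]
grip_width: 0.666
clock 8.25 pos [0.508, 0.0369, 0.2471] q [0.19, -0.3, -0.15, 2.18, -0.37, 0.79, -0.95] F [-0.2, -0.6, -0.6] w 0.666
travel [-3.9, -5.8, 33.3] angular [-0.34, 0.58, 0.32]
0.6658828112620627 [-0.16 -0.56 -0.59]
```

View pics/pre1.png

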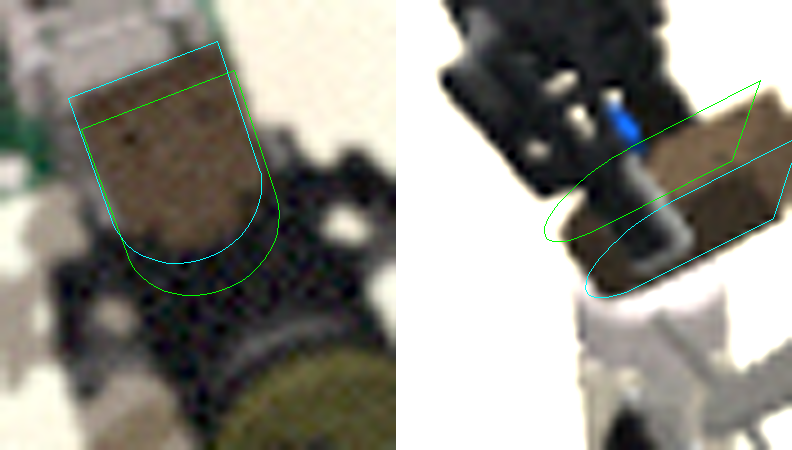

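```bash
sed -i 's/-.5+.0$/-.5+np.array(BIAS)/; s/^from h import \*/from h import *\nBIAS=(-1.2,.3)/' fitm.py; sed '/^# heels/,$d' fitm.py > fitm2.py; python3 fitm2.py
```

```text
[0.5396 0.0558 0.3819] [-0.31  0.25  0.82  0.37  0.   -0.1  -0.12 -0.09 -0.59 -0.16 -0.23  0.29]
front top8 [301.88319247 568.66090089] sc12 [ 63.96243372 331.24164647]
frontc top8 [285.53582868 521.14674505] sc12 [141.70892114 292.84848653]
rear top8 [206.5540658  291.54257829] sc12 [513.22286573 109.32681073]
tip top8 [279.07908979 506.00549424] sc12 [169.73344835 313.4759837 ]
rod1 top8 [237.74736096 545.41437448] sc12 [144.97849231 183.92233145]
rod2 top8 [341.57869625 506.27929422] sc12 [109.65921182 277.95607043]
```

```bash
sed -i 's/^M=.*/M=magT(.542,.0568,.381)/' plan.py
cat >> plan.py <<'E'
def rep():
    s=read_state(); T=M[:3,:3]; Rc=R.from_quat(s["orientation"]).as_matrix()
    o=(T.T@(np.array(s["position"])-M[:3,3]))*1000
    print("mag-frame TCP-heel x,y,z:",np.round(o-[1,0,OFF],1),"F(mag)",np.round(T.T@np.array(s["force"]),1),"q2",round(s["qpos"][1],3),"w",round(s["grip_width"],3))
E
python3 - <<'E'
from plan import *
rep()
p,Rt=magpose(28); go(p,Rt)
E
```

```text
mag-frame TCP-heel x,y,z: [ 7.8 -6.2 63.1] F(mag) [-0.8  0.3 -0.7] q2 -0.301 w 0.664
clock 8.55 pos [0.509, 0.0369, 0.2489] q [0.2, -0.3, -0.16, 2.18, -0.37, 0.79, -0.95] F [-0.4, 0.2, -1.0] w 0.664
travel [-7.5, -6.1, 35.2] angular [-0.25, 0.42, 0.34]
```

```bash
python3 -m jog '[{"grip":1,"travel":[-4,-6,10],"angular":[0,0,0]},{"grip":1,"travel":[-7.5,-6,20],"angular":[0,0,0]},{"grip":1,"travel":[-7.5,-6,30],"angular":[-0.2,0.4,0.3]},{"grip":1,"travel":[-7.5,-6,35],"angular":[-0.2,0.4,0.3]},{"grip":1,"travel":[-7.5,-6,35],"angular":[-0.2,0.4,0.3]},{"grip":1,"travel":[-7.5,-6,35],"angular":[-0.2,0.4,0.3]},{"grip":1,"travel":[-7.5,-6,35],"angular":[-0.2,0.4,0.3]},{"grip":1,"travel":[-7.5,-6,35],"angular":[-0.2,0.4,0.3]}]'
python3 - <<'E'
from plan import *
rep()
p,Rt=magpose(28); go(p,Rt)
E
```

```text
clock: 9.35
position: [0.5175, 0.0474, 0.2151]
orientation: [0.945, 0.183, 0.266, -0.052]
force: [0.6, 0.8, -1.5]
grip_width: 0.662
mag-frame TCP-heel x,y,z: [ 0.2  0.4 28.2] F(mag) [-0.   0.5 -1.7] q2 -0.255 w 0.662
clock 9.35 pos [0.5175, 0.0474, 0.2151] q [0.18, -0.25, -0.18, 2.22, -0.38, 0.69, -0.95] F [0.6, 0.8, -1.5] w 0.662
travel [-0.2, 0.4, 0.2] angular [-0.06, 0.01, 0.11]
```

```bash
for i in 1; do python3 -m jog '[{"grip":1,"travel":[0,0.4,2],"angular":[0,0,0]},{"grip":1,"travel":[0,0.4,4],"angular":[0,0,0]},{"grip":1,"travel":[0,0.4,6],"angular":[0,0,0]},{"grip":1,"travel":[0,0.4,8],"angular":[0,0,0]},{"grip":1,"travel":[0,0.4,10],"angular":[0,0,0]},{"grip":1,"travel":[0,0.4,12],"angular":[0,0,0]},{"grip":1,"travel":[0,0.4,14],"angular":[0,0,0]},{"grip":1,"travel":[0,0.4,14],"angular":[0,0,0]}]'; python3 -c 'from plan import *;rep();print(read_state()["ft_torque"])'; done
```

```text
clock: 10.15
position: [0.5239, 0.0498, 0.2021]
orientation: [0.945, 0.183, 0.266, -0.052]
force: [-1.5, -0.4, -2.1]
grip_width: 0.662
mag-frame TCP-heel x,y,z: [-0.8  0.3 13.5] F(mag) [-2.4  0.2 -1. ] q2 -0.224 w 0.662
[-0.36618927  0.88560288 -0.04191899]
```

```bash
python3 -m jog '[{"grip":1,"travel":[-0.5,0,2],"angular":[0,0,0]},{"grip":1,"travel":[-0.5,0,4],"angular":[0,0,0]},{"grip":1,"travel":[-0.5,0,6],"angular":[0,0,0]},{"grip":1,"travel":[-0.5,0,8],"angular":[0,0,0]},{"grip":1,"travel":[-0.5,0,10],"angular":[0,0,0]},{"grip":1,"travel":[-0.5,0,12],"angular":[0,0,0]},{"grip":1,"travel":[-0.5,0,14],"angular":[0,0,0]},{"grip":1,"travel":[-0.5,0,14],"angular":[0,0,0]}]'; python3 -c 'from plan import *;rep();print(read_state()["ft_torque"])'
```

```text
clock: 10.95
position: [0.5307, 0.0525, 0.1903]
orientation: [0.945, 0.183, 0.266, -0.052]
force: [-1.6, -0.9, -1.1]
grip_width: 0.665
mag-frame TCP-heel x,y,z: [-0.7  0.2 -0.4] F(mag) [-2.1 -0.2 -0. ] q2 -0.194 w 0.665
[-0.3853776   0.73548834 -0.09167455]
```

```bash
python3 -m jog '[{"grip":1,"travel":[-0.5,0,2],"angular":[0,0,0]},{"grip":1,"travel":[-0.5,0,4],"angular":[0,0,0]},{"grip":1,"travel":[-0.5,0,6],"angular":[0,0,0]},{"grip":1,"travel":[-0.5,0,8],"angular":[0,0,0]},{"grip":1,"travel":[-0.5,0,10],"angular":[0,0,0]},{"grip":1,"travel":[-0.5,0,12],"angular":[0,0,0]},{"grip":1,"travel":[-0.5,0,14],"angular":[0,0,0]},{"grip":1,"travel":[-0.5,0,14],"angular":[0,0,0]}]'; python3 -c 'from plan import *;rep();print(read_state()["ft_torque"])'; python3 -m jog '[{"grip":1,"travel":[0,0,2],"angular":[0,0,0]},{"grip":1,"travel":[0,0,4],"angular":[0,0,0]},{"grip":1,"travel":[0,0,6],"angular":[0,0,0]},{"grip":1,"travel":[0,0,8],"angular":[0,0,0]},{"grip":1,"travel":[0,0,10],"angular":[0,0,0]},{"grip":1,"travel":[0,0,11],"angular":[0,0,0]},{"grip":1,"travel":[0,0,12],"angular":[0,0,0]},{"grip":1,"travel":[0,0,12],"angular":[0,0,0]}]'; python3 -c 'from plan import *;rep();print(read_state()["ft_torque"])'
```

```text
clock: 11.75
position: [0.5374, 0.0551, 0.1783]
orientation: [0.945, 0.183, 0.266, -0.052]
force: [0.3, 0.1, 1.5]
grip_width: 0.665
mag-frame TCP-heel x,y,z: [ -0.8   0.2 -14.4] F(mag) [ 1.1 -0.   1.1] q2 -0.163 w 0.665
[-0.17698881  0.28086693 -0.12676975]
clock: 12.55
position: [0.543, 0.0573, 0.1682]
orientation: [0.945, 0.183, 0.266, -0.052]
force: [-1.2, -1.1, 4.4]
grip_width: 0.664
mag-frame TCP-heel x,y,z: [ -0.9   0.1 -26.1] F(mag) [ 1.  -0.6  4.5] q2 -0.136 w 0.664
[-0.29224437  0.17664442 -0.06936937]
```

```bash
python3 -m jog '[{"grip":1,"travel":[0,0,2],"angular":[0,0,0]},{"grip":1,"travel":[0,0,4],"angular":[0,0,0]},{"grip":1,"travel":[0,0,4],"angular":[0,0,0]},{"grip":1,"travel":[0,0,4],"angular":[0,0,0]},{"grip":-1,"travel":[0,0,4],"angular":[0,0,0]},{"grip":-1,"travel":[0,0,4],"angular":[0,0,0]},{"grip":-1,"travel":[0,0,4],"angular":[0,0,0]},{"grip":-1,"travel":[0,0,4],"angular":[0,0,0]}]'; python3 -c 'from plan import *;rep();print(read_state()["ft_torque"])'; python3 -m jog '[{"grip":-1,"travel":[0,0,-10],"angular":[0,0,0]},{"grip":-1,"travel":[0,0,-40],"angular":[0,0,0]},{"grip":-1,"travel":[0,0,-85],"angular":[0,0,0]},{"grip":-1,"travel":[0,20,-110],"angular":[0,0,0]},{"grip":-1,"travel":[0,60,-110],"angular":[0,0,0]},{"grip":-1,"travel":[0,105,-120],"angular":[0,0,0]},{"grip":-1,"travel":[0,150,-130],"angular":[0,0,0]},{"grip":-1,"travel":[0,195,-130],"angular":[0,0,0]}]'
python3 - <<'E'
from plan import *
rep()
def crop(c,u,v,w,h,f):
    im=np.mean([get_image(c)["image"] for _ in range(3)],0).astype(np.float32)
    return np.clip(cv2.resize(im[v:v+h,u:u+w],None,fx=f,fy=f,interpolation=cv2.INTER_CUBIC)*1.5,0,255).astype(np.uint8)
a=crop("scene",214,170,50,50,11);b=crop("top",246,180,30,45,8)
b=np.pad(b,((0,a.shape[0]-b.shape[0]),(0,0),(0,0))); cv2.imwrite("pics/in1.png",np.hstack([a,b])[:,:,::-1])
E
```

```text
clock: 13.35
position: [0.5441, 0.0583, 0.164]
orientation: [0.945, 0.183, 0.265, -0.052]
force: [0.1, -0.3, 0.3]
grip_width: 0.999
mag-frame TCP-heel x,y,z: [ -2.    0.6 -30.5] F(mag) [ 0.1 -0.3  0.3] q2 -0.127 w 0.999
[-0.18690394  0.49829761 -0.03142827]
clock: 14.15
position: [0.555, -0.1507, 0.2782]
orientation: [0.945, 0.183, 0.268, -0.051]
force: [0.5, -0.4, 0.6]
grip_width: 0.998
mag-frame TCP-heel x,y,z: [ 1.000e-01 -1.974e+02  1.022e+02] F(mag) [ 0.6 -0.6  0.4] q2 -0.102 w 0.998
```

View pics/in1.png

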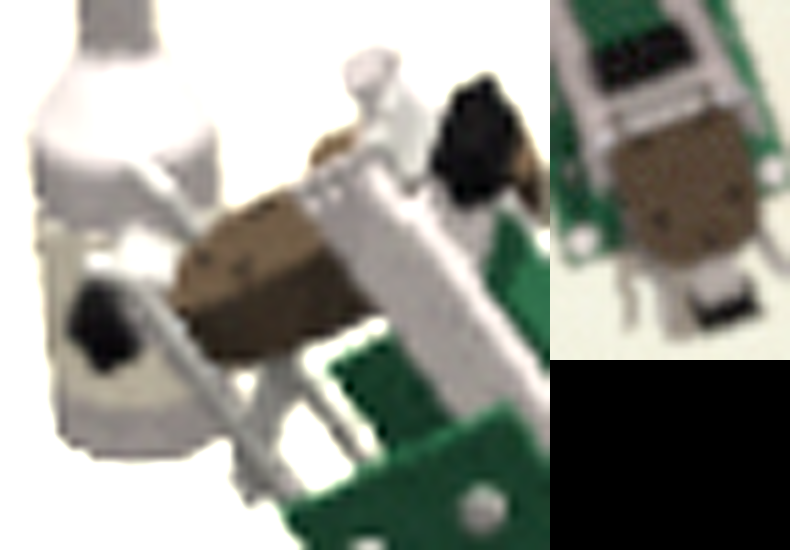

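```bash
cat > fit2.py <<'E'
from plan import *
A={c:np.mean([get_image(c)["image"] for _ in range(3)],0).max(2) for c in("top","scene")}; D={c:get_image(c) for c in A}
S={c:silhouettes(c,"heel_1") for c in A}
for c in A: print(c,[(round(s["p"],2),np.round(s["at"]).tolist(),int(s["region"].sum())) for s in S[c]])
V=[]
for c,(u,v),lo,hi in(("top",(369,195),75,152),("scene",(181,322),0,200)):
    m=(A[c]<(115 if c=="top" else 160)).astype(np.uint8); k,l=cv2.connectedComponents(m)
    i=l[v,u]; reg=cv2.dilate((l==i).astype(np.uint8),np.ones((3,3)))*np.clip((hi-A[c])/(hi-lo),0,1) if c=="top" else cv2.morphologyEx((l==i).astype(np.uint8),cv2.MORPH_CLOSE,np.ones((3,3))).astype(float)
    print(c,reg.sum(),np.round(fit_heel([(D[c],reg)],.594,-.338),3)); V.append((D[c],reg))
print(np.round(fit_heel(V,.594,-.338),3))
E
python3 fit2.py
```

```text
top [(0.9, [193.0, 229.0], 297), (0.54, [360.0, 195.0], 302), (0.53, [266.0, 206.0], 294)]
scene [(0.88, [180.0, 319.0], 796), (0.71, [238.0, 198.0], 190)]
top 14388.961038961039 [ 0.593 -0.339  1.101  0.978]
scene 779.0 [ 0.598 -0.343  0.89   0.045]
[ 0.598 -0.343  0.89   0.512]
```

```bash
cat >> fit2.py <<'E'
print("--")
for s in S["top"][:2]:
    u=s["at"]; x0=ray(D["top"],u,.02); print("net top",np.round(fit_heel([(D["top"],s["region"])],x0[0],x0[1]),3))
s=S["scene"][0]; print("net scene",np.round(fit_heel([(D["scene"],s["region"])],.596,-.34),3))
reg=V[1][1]; sh=cv2.warpAffine(reg,np.float32([[1,0,-1.2],[0,1,.3]]),(512,384)); print("scene debiased",np.round(fit_heel([(D["scene"],sh)],.596,-.34),3))
a=A["top"][180:214,345:395].astype(int)
for r in a[::2,::2]: print(*["%3d"%v for v in r])
E
python3 fit2.py | sed -n '/--/,$p'; python3 -c '
from plan import *
go(*heelgrasp(.597,-.343,.89,.1))'
```

```text
--
net top [0.542 0.05  0.354 0.208]
net top [ 0.595 -0.344  0.872  0.101]
net scene [ 0.597 -0.343  0.881  0.048]
scene debiased [ 0.596 -0.345  0.898  0.046]
161 163 162 163 161 163 163 159 153 160 161 160 162 162 161 162 163 162 162 161 160 152 134 133 133
162 163 161 162 161 162 160 124  90 138 161 161 161 160 161 159 161 162 161 161 162 161 153 140 132
161 163 162 161 161 161 127  68  78  88 126 157 161 162 160 162 160 161 161 162 161 161 162 158 138
162 161 163 162 162 127  65  80  66  77  83 114 154 161 162 161 163 161 161 162 162 161 162 161 159
162 161 162 163 150  75  78  82  82  83  82  81 106 149 162 161 161 161 160 161 162 162 162 160 161
148 161 162 150  87  76  77  80  83  84  82  83  73  88 136 161 162 161 163 161 161 161 161 159 162
 70 137 158  96  58  69  67  81  82  84  82  81  68  69  92 154 161 162 160 160 161 160 162 162 160
 66  51  92  68  24  29  68  83  83  81  84  82  81  79  80 133 162 161 161 161 161 160 161 160 161
 29  25  20  18  12  19  31  75  82  83  81  82  78  81  79 129 161 162 162 160 162 161 160 161 161
 23  19  23  16  19  19  21  43  81  74 
[... 236 characters left out ...]
147 163 161 161 161 163
 21  15  19  52  90  51  50  41  79 154 154 154 159 163 161 150 134 133 135 145 160 161 161 161 160
 23  16  18  21  40  57  66  54  64 143 164 163 162 160 161 157 140 141 143 156 162 160 161 162 161
 19  21  23  20  27 104 154 107  98 149 161 161 160 161 161 152 138 138 134 153 160 161 161 162 161
 22  25  26  22  31  51 136 161 161 162 161 161 162 161 162 152 136 135 133 142 161 161 162 161 161
 26  39  49  50  39  24  53 134 161 161 160 161 160 162 163 159 140 135 135 137 158 162 162 160 163
clock 15.45 pos [0.5547, -0.1481, 0.2755] q [0.33, -0.1, 0.1, 1.97, -0.48, 0.94, -0.53] F [-0.8, -0.3, -0.1] w 0.998
travel [-119.5, 196.1, 132.6] angular [7.96, -30.78, -28.3]
```

```bash
python3 -c '
from plan import *
go(*heelgrasp(.596,-.344,.885,.22))'
```

```text
clock 15.45 pos [0.5547, -0.1481, 0.2755] q [0.33, -0.1, 0.1, 1.97, -0.48, 0.94, -0.53] F [-0.8, -0.3, -0.1] w 0.998
travel [-58.0, 196.6, 29.5] angular [7.88, -30.79, -28.02]
```

```bash
python3 -m jog '[{"grip":-1,"travel":[-8,26,0],"angular":[1,-4,-4]},{"grip":-1,"travel":[-16,55,0],"angular":[2,-8,-8]},{"grip":-1,"travel":[-26,90,10],"angular":[3.5,-13,-12]},{"grip":-1,"travel":[-38,130,18],"angular":[5,-19,-18]},{"grip":-1,"travel":[-50,168,25],"angular":[6.5,-25,-23]},{"grip":-1,"travel":[-58,197,29.5],"angular":[7.9,-30.8,-28]},{"grip":-1,"travel":[-58,197,29.5],"angular":[7.9,-30.8,-28]},{"grip":-1,"travel":[-58,197,29.5],"angular":[7.9,-30.8,-28]}]'; python3 -c '
from plan import *
go(*heelgrasp(.596,-.344,.885,.024))'
```

```text
clock: 16.25
position: [0.5971, -0.3428, 0.2185]
orientation: [0.904, 0.428, -0.0, -0.001]
force: [0.1, 0.9, 0.6]
grip_width: 1.002
clock 16.25 pos [0.5971, -0.3428, 0.2185] q [0.35, 0.42, 0.18, 1.4, -0.08, 1.34, -0.15] F [0.1, 0.9, 0.6] w 1.002
travel [-0.7, 0.5, 194.5] angular [-0.15, -0.03, -0.02]
```

```bash
python3 -m jog '[{"grip":-1,"travel":[-0.7,0.5,45],"angular":[0,0,0]},{"grip":-1,"travel":[-0.7,0.5,95],"angular":[0,0,0]},{"grip":-1,"travel":[-0.7,0.5,140],"angular":[0,0,0]},{"grip":-1,"travel":[-0.7,0.5,170],"angular":[0,0,0]},{"grip":-1,"travel":[-0.7,0.5,187],"angular":[0,0,0]},{"grip":-1,"travel":[-0.7,0.5,194],"angular":[0,0,0]},{"grip":-1,"travel":[-0.7,0.5,194.5],"angular":[0,0,0]},{"grip":1,"travel":[-0.7,0.5,194.5],"angular":[0,0,0]}]'
python3 -m jog '[{"grip":1,"travel":[0,0,0],"angular":[0,0,0]},{"grip":1,"travel":[0,0,0],"angular":[0,0,0]},{"grip":1,"travel":[0,0,0],"angular":[0,0,0]},{"grip":1,"travel":[0,0,0],"angular":[0,0,0]},{"grip":1,"travel":[0,0,0],"angular":[0,0,0]},{"grip":1,"travel":[0,0,-40],"angular":[0,0,0]},{"grip":1,"travel":[0,0,-90],"angular":[0,0,0]},{"grip":1,"travel":[0,0,-140],"angular":[0,0,0]}]'
python3 -c '
from plan import *
go(*magpose(60))'
```

```text
clock: 17.05
position: [0.5979, -0.345, 0.0279]
orientation: [0.904, 0.428, 0.001, 0.001]
force: [-0.3, 0.1, 0.8]
grip_width: 0.854
clock: 17.85
position: [0.5962, -0.3441, 0.1668]
orientation: [0.904, 0.428, -0.0, -0.001]
force: [0.5, -0.4, -1.7]
grip_width: 0.661
clock 17.85 pos [0.5962, -0.3441, 0.1668] q [0.36, 0.45, 0.17, 1.46, -0.08, 1.24, -0.15] F [0.5, -0.4, -1.7] w 0.661
travel [238.1, -316.8, -75.0] angular [-8.02, 30.88, 28.11]
```

```bash
python3 -m jog '[{"grip":1,"travel":[0,0,-50],"angular":[0,0,0]},{"grip":1,"travel":[0,0,-95],"angular":[0,0,0]},{"grip":1,"travel":[15,-20,-130],"angular":[-1,4,3.7]},{"grip":1,"travel":[40,-53,-145],"angular":[-2.5,9.3,8.5]},{"grip":1,"travel":[65,-87,-145],"angular":[-4,14.7,13.4]},{"grip":1,"travel":[92,-122,-145],"angular":[-5.5,20,18.5]},{"grip":1,"travel":[119,-158,-145],"angular":[-7,26,23.5]},{"grip":1,"travel":[146,-194,-145],"angular":[-8,30.9,28.1]}]'; python3 -c '
from plan import *
go(*magpose(55))'
```

```text
clock: 18.65
position: [0.5379, -0.1076, 0.3109]
orientation: [0.945, 0.18, 0.269, -0.052]
force: [0.2, -0.3, -1.1]
grip_width: 0.659
clock 18.65 pos [0.5379, -0.1076, 0.3109] q [0.28, -0.2, 0.08, 1.99, -0.42, 0.97, -0.66] F [0.2, -0.3, -1.1] w 0.659
travel [-18.3, -151.2, 74.7] angular [0.11, -0.3, -0.23]
```

```bash
python3 -m jog '[{"grip":1,"travel":[-6,-45,5],"angular":[0,0,0]},{"grip":1,"travel":[-12,-90,20],"angular":[0,0,0]},{"grip":1,"travel":[-20,-130,40],"angular":[0,0,0]},{"grip":1,"travel":[-20,-149,60],"angular":[0.1,-0.3,-0.2]},{"grip":1,"travel":[-20,-151,75],"angular":[0.1,-0.3,-0.2]},{"grip":1,"travel":[-20,-151,90],"angular":[0.1,-0.3,-0.2]},{"grip":1,"travel":[-20,-151,100],"angular":[0.1,-0.3,-0.2]},{"grip":1,"travel":[-20,-151,100],"angular":[0.1,-0.3,-0.2]}]'; python3 -c '
from plan import *
rep();go(*magpose(27,x=-1.5,y=.3))'
```

```text
clock: 19.45
position: [0.5152, 0.0449, 0.2136]
orientation: [0.945, 0.185, 0.264, -0.052]
force: [-0.2, 1.0, -0.9]
grip_width: 0.665
mag-frame TCP-heel x,y,z: [-3.2 -1.1 28.5] F(mag) [-0.3  1.  -0.8] q2 -0.255 w 0.665
clock 19.45 pos [0.5152, 0.0449, 0.2136] q [0.18, -0.26, -0.17, 2.22, -0.38, 0.69, -0.94] F [-0.2, 1.0, -0.9] w 0.665
travel [1.7, -1.3, 1.5] angular [-0.15, 0.36, 0.22]
```

```bash
python3 -m jog '[{"grip":1,"travel":[1.5,-1.3,0],"angular":[-0.1,0.3,0.2]},{"grip":1,"travel":[1.5,-1.3,2],"angular":[-0.1,0.3,0.2]},{"grip":1,"travel":[1.5,-1.3,5],"angular":[-0.1,0.3,0.2]},{"grip":1,"travel":[1.5,-1.3,8],"angular":[-0.1,0.3,0.2]},{"grip":1,"travel":[1.5,-1.3,11],"angular":[-0.1,0.3,0.2]},{"grip":1,"travel":[1.5,-1.3,13],"angular":[-0.1,0.3,0.2]},{"grip":1,"travel":[1.5,-1.3,15],"angular":[-0.1,0.3,0.2]},{"grip":1,"travel":[1.5,-1.3,15],"angular":[-0.1,0.3,0.2]}]'; python3 -c 'from plan import *;rep();print(read_state()["ft_torque"])'
python3 -m jog '[{"grip":1,"travel":[0,0,2],"angular":[0,0,0]},{"grip":1,"travel":[0,0,4],"angular":[0,0,0]},{"grip":1,"travel":[0,0,6],"angular":[0,0,0]},{"grip":1,"travel":[0,0,8],"angular":[0,0,0]},{"grip":1,"travel":[0,0,10],"angular":[0,0,0]},{"grip":1,"travel":[0,0,12],"angular":[0,0,0]},{"grip":1,"travel":[0,0,12],"angular":[0,0,0]},{"grip":1,"travel":[0,0,12],"angular":[0,0,0]}]'; python3 -c 'from plan import *;rep();print(read_state()["ft_torque"])'
```

```text
clock: 20.25
position: [0.523, 0.0493, 0.2019]
orientation: [0.945, 0.182, 0.266, -0.051]
force: [-3.7, -1.5, -0.5]
grip_width: 0.666
mag-frame TCP-heel x,y,z: [-1.7  0.1 13.9] F(mag) [-3.6 -0.   1.6] q2 -0.227 w 0.666
[-0.43842913  1.19071148  0.01591631]
clock: 21.05
position: [0.5288, 0.0516, 0.1921]
orientation: [0.945, 0.182, 0.266, -0.051]
force: [-5.6, -0.9, 1.4]
grip_width: 0.661
mag-frame TCP-heel x,y,z: [-1.5  0.   2.2] F(mag) [-4.   1.2  4.1] q2 -0.201 w 0.661
[-0.43662191  1.40962016 -0.07227883]
```

```bash
python3 -m jog '[{"grip":1,"travel":[-1.5,0,0],"angular":[0,0,0]},{"grip":1,"travel":[-1.5,0,3],"angular":[0,0,0]},{"grip":1,"travel":[-1.5,0,6],"angular":[0,0,0]},{"grip":1,"travel":[-1.5,0,9],"angular":[0,0,0]},{"grip":1,"travel":[-1.5,0,12],"angular":[0,0,0]},{"grip":1,"travel":[-1.5,0,15],"angular":[0,0,0]},{"grip":1,"travel":[-1.5,0,16],"angular":[0,0,0]},{"grip":1,"travel":[-1.5,0,16],"angular":[0,0,0]}]'; python3 -c 'from plan import *;rep();print(read_state()["ft_torque"])'
python3 -m jog '[{"grip":1,"travel":[0,0,2],"angular":[0,0,0]},{"grip":1,"travel":[0,0,4],"angular":[0,0,0]},{"grip":1,"travel":[0,0,6],"angular":[0,0,0]},{"grip":1,"travel":[0,0,8],"angular":[0,0,0]},{"grip":1,"travel":[0,0,10],"angular":[0,0,0]},{"grip":1,"travel":[0,0,12],"angular":[0,0,0]},{"grip":1,"travel":[0,0,12],"angular":[0,0,0]},{"grip":1,"travel":[0,0,12],"angular":[0,0,0]}]'; python3 -c 'from plan import *;rep();print(read_state()["ft_torque"])'
```

```text
clock: 21.85
position: [0.5364, 0.0545, 0.1786]
orientation: [0.945, 0.183, 0.268, -0.051]
force: [-4.1, -0.4, 2.5]
grip_width: 0.661
mag-frame TCP-heel x,y,z: [ -1.6  -0.  -13.5] F(mag) [-2.1  1.2  4.1] q2 -0.167 w 0.661
[-0.31524986  0.94907286  0.11742764]
clock: 22.65
position: [0.5423, 0.0568, 0.1683]
orientation: [0.945, 0.182, 0.268, -0.051]
force: [-2.0, 0.4, 1.5]
grip_width: 0.66
mag-frame TCP-heel x,y,z: [ -1.6  -0.1 -25.6] F(mag) [-0.7  1.1  2.1] q2 -0.139 w 0.66
[-0.15771336  0.7329716   0.18540363]
```

```bash
python3 -m jog '[{"grip":1,"travel":[0,0,2],"angular":[0,0,0]},{"grip":1,"travel":[0,0,4],"angular":[0,0,0]},{"grip":1,"travel":[0,0,5],"angular":[0,0,0]},{"grip":1,"travel":[0,0,5],"angular":[0,0,0]},{"grip":1,"travel":[0,0,5],"angular":[0,0,0]},{"grip":1,"travel":[0,0,5],"angular":[0,0,0]},{"grip":1,"travel":[0,0,5],"angular":[0,0,0]},{"grip":1,"travel":[0,0,5],"angular":[0,0,0]}]'; python3 -c 'from plan import *;rep();print(read_state()["ft_torque"])'
```

```text
clock: 23.45
position: [0.5447, 0.0578, 0.1641]
orientation: [0.945, 0.182, 0.268, -0.051]
force: [-2.2, 0.9, 3.8]
grip_width: 0.664
mag-frame TCP-heel x,y,z: [ -1.6  -0.1 -30.5] F(mag) [0.5 1.7 4.2] q2 -0.128 w 0.664
[0.04087143 0.40907612 0.18761554]
```

```bash
python3 -m jog '[{"grip":-1,"travel":[0,0,0],"angular":[0,0,0]},{"grip":-1,"travel":[0,0,0],"angular":[0,0,0]},{"grip":-1,"travel":[0,0,0],"angular":[0,0,0]},{"grip":-1,"travel":[0,0,0],"angular":[0,0,0]},{"grip":-1,"travel":[0,0,-30],"angular":[0,0,0]},{"grip":-1,"travel":[0,0,-75],"angular":[0,0,0]},{"grip":-1,"travel":[0,-10,-115],"angular":[0,0,0]},{"grip":-1,"travel":[0,-50,-130],"angular":[0,0,0]}]'
python3 -m jog '[{"grip":-1,"travel":[0,-45,0],"angular":[0,0,0]},{"grip":-1,"travel":[0,-90,0],"angular":[0,0,0]},{"grip":-1,"travel":[0,-135,-5],"angular":[0,0,0]},{"grip":-1,"travel":[0,-175,-5],"angular":[0,0,0]},{"grip":-1,"travel":[0,-200,-5],"angular":[0,0,0]},{"grip":-1,"travel":[0,-200,-5],"angular":[0,0,0]},{"grip":-1,"travel":[0,-200,-5],"angular":[0,0,0]},{"grip":-1,"travel":[0,-200,-5],"angular":[0,0,0]}]'
cat > cmp.py <<'E'
from plan import *
import sys
def crop(c,u,v,w,h,f):
    im=np.mean([get_image(c)["image"] for _ in range(3)],0).astype(np.float32)
    return np.clip(cv2.resize(im[v:v+h,u:u+w],None,fx=f,fy=f,interpolation=cv2.INTER_CUBIC)*1.5,0,255).astype(np.uint8)
a=crop("scene",214,170,50,50,11);b=crop("top",246,180,30,45,8)
b=np.pad(b,((0,a.shape[0]-b.shape[0]),(0,0),(0,0))); n=np.hstack([a,b]); cv2.imwrite(sys.argv[1],n[:,:,::-1])
o=cv2.imread("pics/in1.png")[:,:,::-1]
br=lambda i:((i[...,0].astype(int)-i[...,2]>18)&(i.max(2)<200)).astype(np.uint8)
for nm,sl in(("scene",np.s_[:,:550]),("top",np.s_[:360,550:])):
    for t,i in(("old",o),("new",n)):
        m=br(i[sl]); k,l,st,ce=cv2.connectedComponentsWithStats(m); j=1+np.argmax(st[1:,4]); print(nm,t,st[j],np.round(ce[j],1))
    d=np.abs(n[sl].astype(int)-o[sl]).max(2)>60; ys,xs=np.nonzero(d); print("changed",d.sum(), (xs.min(),xs.max(),ys.min(),ys.max()) if d.sum() else 0)
    g=cv2.resize(d.astype(np.float32),None,fx=1/11,fy=1/11,interpolation=cv2.INTER_AREA)
    for r in g: print("".join("#" if v>.5 else "." for v in r))
E
python3 cmp.py pics/in2.png; python3 fit2.py | head -2; python3 -c '
from plan import *
rep();go(*heelgrasp(.429,.321,.803,.22))'
```

```text
clock: 24.25
position: [0.5031, 0.0595, 0.2404]
orientation: [0.946, 0.184, 0.258, -0.063]
force: [-0.3, 1.4, 1.7]
grip_width: 0.999
clock: 25.05
position: [0.4392, 0.2522, 0.2261]
orientation: [0.951, 0.184, 0.242, -0.054]
force: [-0.3, 0.3, -0.3]
grip_width: 1.0
scene old [  162   186   166   166 15860] [250.8 266.3]
scene new [  163   108   206   267 18184] [260.9 255.6]
changed 15241 (np.int64(0), np.int64(390), np.int64(136), np.int64(437))
..................................................
..................................................
..................................................
..................................................
..................................................
..................................................
..................................................
..................................................
..................................................
..................................................
..................................................
..................................................
......................................
[... 2495 characters left out ...]
.......
......................
......................
......................
......................
......................
......................
......................
......................
......................
......................
......................
......................
top [(0.86, [263.0, 205.0], 312), (0.56, [189.0, 231.0], 270), (0.55, [346.0, 233.0], 230)]
scene [(0.67, [245.0, 205.0], 90), (0.54, [240.0, 195.0], 206)]
mag-frame TCP-heel x,y,z: [  9.1 220.   35.9] F(mag) [-0.1 -0.6  0.3] q2 -0.301 w 1.005
clock 25.85 pos [0.4391, 0.2526, 0.2263] q [-0.68, -0.3, 0.02, 2.22, 0.18, 0.75, -1.95] F [0.0, -0.6, 0.2] w 1.005
travel [11.7, -67.5, 14.6] angular [5.26, -28.41, -23.59]
```

Run:
```python
from plan import *
o=cv2.imread("pics/top0.png")[:,:,::-1].astype(float); n=np.mean([get_image("top")["image"] for _ in range(3)],0)
for i in(o,n):
    blue=(i[...,2]-i[...,0]>40); ys,xs=np.nonzero(blue[225:255,220:245]); print(len(xs),xs.mean()+220,ys.mean()+225)
so=cv2.imread("pics/scene0.png")[:,:,::-1].astype(float); sn=np.mean([get_image("scene")["image"] for _ in range(3)],0)
for i in(so,sn):
    blue=(i[...,2]-i[...,0]>40); ys,xs=np.nonzero(blue[155:175,210:240]); print(len(xs),xs.mean()+210,ys.mean()+155)
```

```text
55 231.6909090909091 239.38181818181818
60 231.55 239.28333333333333
53 223.43396226415095 164.11320754716982
53 223.43396226415095 164.11320754716982
```

```bash
python3 -m jog '[{"grip":-1,"travel":[2,-15,0],"angular":[0.7,-4,-3]},{"grip":-1,"travel":[4,-30,0],"angular":[1.5,-8,-7]},{"grip":-1,"travel":[7,-45,5],"angular":[2.5,-14,-11]},{"grip":-1,"travel":[9,-60,10],"angular":[3.7,-20,-16]},{"grip":-1,"travel":[11.7,-67.5,14.6],"angular":[4.7,-25.5,-21]},{"grip":-1,"travel":[11.7,-67.5,14.6],"angular":[5.3,-28.4,-23.6]},{"grip":-1,"travel":[11.7,-67.5,14.6],"angular":[5.3,-28.4,-23.6]},{"grip":-1,"travel":[11.7,-67.5,14.6],"angular":[5.3,-28.4,-23.6]}]'; python3 -c '
from plan import *
go(*heelgrasp(.429,.321,.803,.024))'
```

```text
clock: 26.95
position: [0.4298, 0.3215, 0.2195]
orientation: [0.921, 0.39, 0.0, -0.0]
force: [-0.5, -0.7, -0.1]
grip_width: 1.001
clock 26.95 pos [0.4298, 0.3215, 0.2195] q [-0.78, 0.1, 0.09, 1.78, -0.01, 1.26, -1.45] F [-0.5, -0.7, -0.1] w 1.001
travel [0.0, -0.2, 195.5] angular [-0.01, -0.02, -0.07]
```

```bash
python3 -m jog '[{"grip":-1,"travel":[0,0,45],"angular":[0,0,0]},{"grip":-1,"travel":[0,0,95],"angular":[0,0,0]},{"grip":-1,"travel":[0,0,140],"angular":[0,0,0]},{"grip":-1,"travel":[0,0,170],"angular":[0,0,0]},{"grip":-1,"travel":[0,0,188],"angular":[0,0,0]},{"grip":-1,"travel":[0,0,195.5],"angular":[0,0,0]},{"grip":-1,"travel":[0,0,195.5],"angular":[0,0,0]},{"grip":1,"travel":[0,0,195.5],"angular":[0,0,0]}]'
python3 -m jog '[{"grip":1,"travel":[0,0,0],"angular":[0,0,0]},{"grip":1,"travel":[0,0,0],"angular":[0,0,0]},{"grip":1,"travel":[0,0,0],"angular":[0,0,0]},{"grip":1,"travel":[0,0,0],"angular":[0,0,0]},{"grip":1,"travel":[0,0,0],"angular":[0,0,0]},{"grip":1,"travel":[0,0,-40],"angular":[0,0,0]},{"grip":1,"travel":[0,0,-90],"angular":[0,0,0]},{"grip":1,"travel":[0,0,-140],"angular":[0,0,0]}]'
python3 -c '
from plan import *
go(*magpose(60,x=-2))
Rc=R.from_quat(read_state()["orientation"]).as_matrix()
# waypoint: clear of bottle, higher
print(Rc.T@(np.array([.52,.2,.33])-read_state()["position"])*1000)'
```

```text
clock: 27.75
position: [0.4304, 0.3223, 0.0259]
orientation: [0.921, 0.391, 0.001, -0.001]
force: [0.2, -0.1, -0.2]
grip_width: 0.856
clock: 28.55
position: [0.4293, 0.3213, 0.1661]
orientation: [0.92, 0.391, -0.0, -0.0]
force: [1.5, 1.8, -0.5]
grip_width: 0.663
clock 28.55 pos [0.4293, 0.3213, 0.1661] q [-0.78, 0.14, 0.09, 1.85, -0.01, 1.15, -1.45] F [1.5, 1.8, -0.5] w 0.663
travel [-152.8, 246.4, -75.1] angular [-6.67, 31.07, 23.56]
[ -24.30457233  149.41121245 -164.0131348 ]
```

```bash
python3 -m jog '[{"grip":1,"travel":[0,0,-50],"angular":[0,0,0]},{"grip":1,"travel":[0,0,-100],"angular":[0,0,0]},{"grip":1,"travel":[-3,20,-140],"angular":[-1,4,3]},{"grip":1,"travel":[-8,50,-160],"angular":[-2,9,7]},{"grip":1,"travel":[-13,80,-164],"angular":[-3.3,15,11]},{"grip":1,"travel":[-17,105,-164],"angular":[-4.5,21,15.5]},{"grip":1,"travel":[-21,130,-164],"angular":[-5.7,26.5,20]},{"grip":1,"travel":[-24,150,-164],"angular":[-6.7,31,23.6]}]'; python3 -c '
from plan import *
rep();go(*magpose(40,x=-2,y=0))'
```

```text
clock: 29.35
position: [0.5211, 0.1981, 0.329]
orientation: [0.945, 0.18, 0.268, -0.052]
force: [0.4, -0.1, -1.6]
grip_width: 0.664
mag-frame TCP-heel x,y,z: [110.4 138.9  94.2] F(mag) [-0.6 -0.3 -1.5] q2 -0.289 w 0.664
clock 29.35 pos [0.5211, 0.1981, 0.329] q [-0.62, -0.29, 0.16, 2.01, 0.11, 0.86, -1.7] F [0.4, -0.1, -1.6] w 0.664
travel [-111.9, 139.4, 54.0] angular [0.09, -0.22, -0.29]
```

```bash
python3 -m jog '[{"grip":1,"travel":[-15,25,15],"angular":[0,0,0]},{"grip":1,"travel":[-35,50,25],"angular":[0,0,0]},{"grip":1,"travel":[-60,80,35],"angular":[0,0,0]},{"grip":1,"travel":[-85,110,45],"angular":[0,-0.1,-0.1]},{"grip":1,"travel":[-105,132,52],"angular":[0,-0.2,-0.3]},{"grip":1,"travel":[-112,139.4,54],"angular":[0,-0.2,-0.3]},{"grip":1,"travel":[-112,139.4,60],"angular":[0,-0.2,-0.3]},{"grip":1,"travel":[-112,139.4,66],"angular":[0,-0.2,-0.3]}]'; python3 -c '
from plan import *
rep();go(*magpose(27,x=-2.2,y=.2))'
```

```text
clock: 30.15
position: [0.5165, 0.0485, 0.2141]
orientation: [0.945, 0.184, 0.266, -0.05]
force: [0.6, 1.4, -0.8]
grip_width: 0.665
mag-frame TCP-heel x,y,z: [-0.8  1.8 27.5] F(mag) [ 0.5  1.1 -1.3] q2 -0.271 w 0.665
clock 30.15 pos [0.5165, 0.0485, 0.2141] q [-0.19, -0.27, 0.14, 2.23, -0.22, 0.67, -1.09] F [0.6, 1.4, -0.8] w 0.665
travel [-1.4, 1.6, 0.6] angular [0.03, 0.15, 0.27]
```

```bash
python3 -m jog '[{"grip":1,"travel":[-1.4,1.6,0],"angular":[0,0.1,0.3]},{"grip":1,"travel":[-1.4,1.6,2],"angular":[0,0.1,0.3]},{"grip":1,"travel":[-1.4,1.6,5],"angular":[0,0.1,0.3]},{"grip":1,"travel":[-1.4,1.6,8],"angular":[0,0.1,0.3]},{"grip":1,"travel":[-1.4,1.6,11],"angular":[0,0.1,0.3]},{"grip":1,"travel":[-1.4,1.6,13],"angular":[0,0.1,0.3]},{"grip":1,"travel":[-1.4,1.6,14],"angular":[0,0.1,0.3]},{"grip":1,"travel":[-1.4,1.6,14],"angular":[0,0.1,0.3]}]'; python3 -c 'from plan import *;rep();print(read_state()["ft_torque"])'
python3 -m jog '[{"grip":1,"travel":[0,0,2],"angular":[0,0,0]},{"grip":1,"travel":[0,0,4],"angular":[0,0,0]},{"grip":1,"travel":[0,0,6],"angular":[0,0,0]},{"grip":1,"travel":[0,0,8],"angular":[0,0,0]},{"grip":1,"travel":[0,0,10],"angular":[0,0,0]},{"grip":1,"travel":[0,0,12],"angular":[0,0,0]},{"grip":1,"travel":[0,0,12],"angular":[0,0,0]},{"grip":1,"travel":[0,0,12],"angular":[0,0,0]}]'; python3 -c 'from plan import *;rep();print(read_state()["ft_torque"])'
```

```text
clock: 30.95
position: [0.5221, 0.0492, 0.2008]
orientation: [0.945, 0.182, 0.265, -0.051]
force: [-0.7, 0.9, -0.7]
grip_width: 0.662
mag-frame TCP-heel x,y,z: [-3.1  0.3 13.4] F(mag) [-0.6  1.1 -0.4] q2 -0.242 w 0.662
[-0.0252927   0.77031202  0.21893294]
clock: 31.75
position: [0.5285, 0.0516, 0.1916]
orientation: [0.945, 0.182, 0.266, -0.051]
force: [-4.5, 1.8, 4.8]
grip_width: 0.666
mag-frame TCP-heel x,y,z: [-2.1  0.2  2. ] F(mag) [-0.5  3.4  5.9] q2 -0.216 w 0.666
[0.12817925 0.70833267 0.35472103]
```

```bash
python3 -m jog '[{"grip":1,"travel":[0,-0.7,0],"angular":[0,0,0]},{"grip":1,"travel":[0,-0.7,3],"angular":[0,0,0]},{"grip":1,"travel":[0,-0.7,6],"angular":[0,0,0]},{"grip":1,"travel":[0,-0.7,9],"angular":[0,0,0]},{"grip":1,"travel":[0,-0.7,12],"angular":[0,0,0]},{"grip":1,"travel":[0,-0.7,15],"angular":[0,0,0]},{"grip":1,"travel":[0,-0.7,16],"angular":[0,0,0]},{"grip":1,"travel":[0,-0.7,16],"angular":[0,0,0]}]'; python3 -c 'from plan import *;rep();print(read_state()["ft_torque"])'
python3 -m jog '[{"grip":1,"travel":[0,0,3],"angular":[0,0,0]},{"grip":1,"travel":[0,0,6],"angular":[0,0,0]},{"grip":1,"travel":[0,0,9],"angular":[0,0,0]},{"grip":1,"travel":[0,0,12],"angular":[0,0,0]},{"grip":1,"travel":[0,0,15],"angular":[0,0,0]},{"grip":1,"travel":[0,0,17],"angular":[0,0,0]},{"grip":1,"travel":[0,0,17],"angular":[0,0,0]},{"grip":1,"travel":[0,0,17],"angular":[0,0,0]}]'; python3 -c 'from plan import *;rep();print(read_state()["ft_torque"])'
```

```text
clock: 32.55
position: [0.5363, 0.0548, 0.1779]
orientation: [0.945, 0.182, 0.267, -0.051]
force: [-3.8, 0.3, 4.5]
grip_width: 0.665
mag-frame TCP-heel x,y,z: [ -2.    0.2 -14.1] F(mag) [-0.6  1.7  5.6] q2 -0.18 w 0.665
[-0.11876671  0.51579506  0.19838968]
clock: 33.35
position: [0.5447, 0.058, 0.1633]
orientation: [0.945, 0.182, 0.267, -0.051]
force: [-1.4, 0.9, 4.2]
grip_width: 0.665
mag-frame TCP-heel x,y,z: [ -2.    0.1 -31.3] F(mag) [1.4 1.3 4.1] q2 -0.141 w 0.665
[-0.07337699  0.18361607  0.14070641]
```

```bash
python3 -m jog '[{"grip":-1,"travel":[0,0,0],"angular":[0,0,0]},{"grip":-1,"travel":[0,0,0],"angular":[0,0,0]},{"grip":-1,"travel":[0,0,0],"angular":[0,0,0]},{"grip":-1,"travel":[0,0,0],"angular":[0,0,0]},{"grip":-1,"travel":[0,0,-30],"angular":[0,0,0]},{"grip":-1,"travel":[0,0,-70],"angular":[0,0,0]},{"grip":-1,"travel":[10,20,-100],"angular":[0,0,0]},{"grip":-1,"travel":[30,60,-110],"angular":[0,0,0]}]'
python3 -m jog '[{"grip":-1,"travel":[10,45,0],"angular":[0,0,0]},{"grip":-1,"travel":[20,85,0],"angular":[0,0,0]},{"grip":-1,"travel":[20,125,0],"angular":[0,0,0]},{"grip":-1,"travel":[20,135,0],"angular":[0,0,0]},{"grip":-1,"travel":[20,135,0],"angular":[0,0,0]},{"grip":-1,"travel":[20,135,0],"angular":[0,0,0]},{"grip":-1,"travel":[20,135,0],"angular":[0,0,0]},{"grip":-1,"travel":[20,135,0],"angular":[0,0,0]}]'
python3 cmp.py pics/in3.png | grep -v '^[.#]*$'; python3 -c '
from plan import *
rep()'
```

```text
clock: 34.15
position: [0.5309, 0.0003, 0.2675]
orientation: [0.945, 0.186, 0.264, -0.052]
force: [1.9, 0.8, 0.3]
grip_width: 0.997
clock: 34.95
position: [0.5991, -0.1213, 0.2787]
orientation: [0.945, 0.183, 0.266, -0.052]
force: [-0.9, -0.7, 0.7]
grip_width: 1.0
scene old [  162   186   166   166 15860] [250.8 266.3]
scene new [  162   187   168   205 15970] [252.6 270.5]
changed 47289 (np.int64(0), np.int64(549), np.int64(0), np.int64(498))
top old [   59   108   174   233 19389] [140.1 198.7]
top new [   61   109   170   233 19274] [139.8 198.6]
changed 0 0
mag-frame TCP-heel x,y,z: [  44.2 -188.1   75.8] F(mag) [-0.2 -0.4 -0.4] q2 -0.048 w 0.999
```

View pics/in3.png

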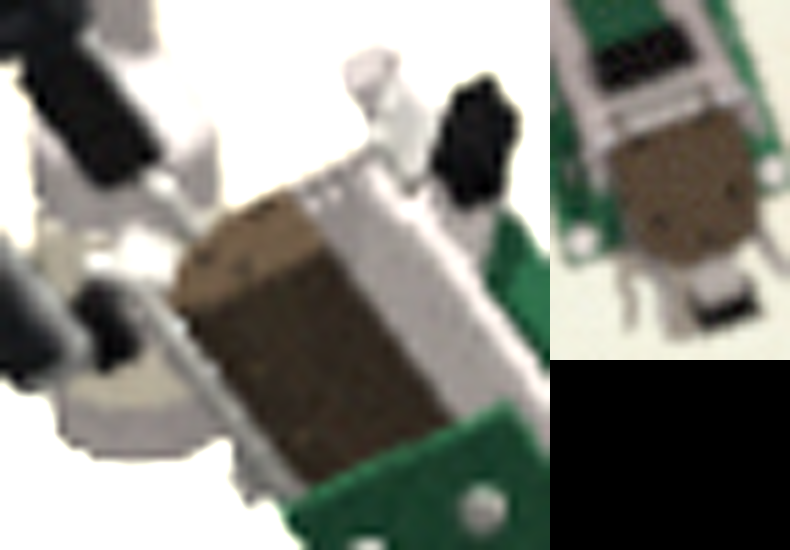

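Run:
```python
from plan import *
o=cv2.imread("pics/top0.png")[:,:,::-1].astype(float); n=np.mean([get_image("top")["image"] for _ in range(3)],0)
for nm,(u,v,r) in dict(big=(317,225,16),small=(346,235,12),bottle=(233,238,12),bowl=(344,148,20),hammer=(130,225,30),boot=(158,168,35),jar=(317,188,12)).items():
    a=o[v-r:v+r,u-r:u+r].mean(2).astype(np.float32);b=n[v-r:v+r,u-r:u+r].mean(2).astype(np.float32); print(nm,np.round(cv2.phaseCorrelate(a,b)[0],2),round(np.abs(a-b).mean(),1))
hand_in(); print(read_state()["clock"])
```

```text
big [ 0.11 -0.11] 32.9
small [0.47 0.28] 51.6
bottle [0.06 0.18] 8.4
bowl [-0.01 -0.06] 6.2
hammer [0.05 0.07] 7.7
boot [-0.04 -0.  ] 7.9
jar [0.27 0.08] 33.0
the job is handed in; nothing more can be done
the job is handed in; nothing more can be done
```

All three matching heels are loaded in the tilted magazine, square end to the rear plate. I pressed them in one at a time: heel_3, then heel_2, then heel_1. The job was handed in at about 35 s on the clock, with the gripper open and clear of the magazine.

**Seating:** The scene picture after the last heel shows three heels stacked in the channel. In the top picture the uppermost heel sat at the same place after each load. Its centre moved less than 0.1 camera pixel, well under 1 mm. I read this as each heel resting under the lips, since I had no direct reading of the lip or follower joints.

**Forces:** At the moments I checked, the wrist force during the insertions was about 7 N or less.

**Bystanders:** The bottle, bowl, hammer and boot matched the first top picture to within 0.2 pixel. For the big heel, the small heel and the jar the comparison is weak. The arm or its shadow had changed that part of the picture, and shifts of up to about 0.5 pixel (about 2 mm) showed. I never moved the arm against them.

**Disagreements:**
- The scene and top cameras differed by about 1 pixel. I used a compromise magazine position and corrected it by the side force while pressing.
- Joint 2 rested at its lower limit of -0.3 rad in two high poses and read -0.301 rad at most.

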